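# Standing two narrow-footed castings up for inspection

## Task

Stand the two aluminium castings that lie on the table upright, narrow foot down and head up, on the dark inspection plate beside the rusty ingot, with the whole foot on the plate and touching nothing else. Do one first: set it down gently, let go, and watch that it stays without wobble for a good second before you touch the other. Leave the ingot and everything else on the table where it is.

Things in the scene. Friction and masses are not known exactly. Their poses are not given: they have to be found in the camera images.
- column_mid (a point): Centre of the column casting with a square head: bare aluminium, 170 mm long, starting flat on the table left or right of the plate head pointing any way but back at the robot. The point is on its long axis, 85 mm from the foot's end face and 85 mm from the head's end (20 mm above the table when lying). x points from foot to head, y across the 52 mm head width (level when lying), z through the 40 mm thickness (up when lying).
- link_mid (a point): Centre of the link casting with a rounded eye end: bare aluminium, 150 mm long, starting flat on the table left or right of the plate head pointing any way but back at the robot. The point is on its long axis, 75 mm from the foot's end face and 75 mm from the head's end (20 mm above the table when lying). x points from foot to head, y across the 48 mm head width (level when lying), z through the 40 mm thickness (up when lying).
- plate_top (a point): Fixed dark cast-iron inspection plate, a flat slab 240 x 180 mm and 30 mm high, whose bare upper face is level; in the middle of the table. The point is the centre of its upper face (30 mm above the table). x along the 180 mm side, y along the 240 mm side, z up. Its place and yaw vary.
- ingot: Bystander: rusty brown square ingot 50 x 50 mm, 150 mm tall, standing loose on the inspection plate. Origin at the centre of its underside, z up, sides along x and y.
- slug_mid (a point): Bystander: bare copper cylinder, 32 mm in diameter and 70 mm tall, standing loose on the table close beside the shank of the column casting. The point is its centre, half-way up.
- die_mid (a point): Bystander: rusty die half with two ribs on top, 70 x 40 mm and 36 mm high, loose on the table close beside the shank of the link casting. The point is its centre, half-way up (18 mm above the table). x along its 70 mm length, z up.
- hammer: Bystander: hammer lying on the table far from the robot, to the left, about 240 mm long. Origin on its underside, x along the handle towards the head.
- goggles: Bystander: clear safety glasses with blue frame standing open on the table, 145 mm wide (y), 113 mm deep (x), 46 mm high. Origin under the middle of the lenses, x towards the ends of the temples.
- column: The column casting itself, 0.4 to 0.72 kg. From the foot end: square foot pad 40 x 40 mm, 14 mm thick; square shank 30 x 30 mm, 116 mm long; rectangular head 40 mm long, 52 mm wide, 40 mm thick, with parallel flat sides and two dark screw holes on the broad faces. Origin 20 mm under the centre point when lying; same axes.
- link: The link casting itself, 0.4 to 0.63 kg. From the foot end: square foot pad 40 x 40 mm, 14 mm thick; square shank 28 x 28 mm, 80 mm long; head 56 mm long, 48 mm wide, 40 mm thick: flat parallel sides for 32 mm, then a rounded end with a dark 24 mm eye. Origin 20 mm under the centre point when lying; same axes.
- plate: The inspection plate itself; origin on the table under its centre, upper face 30 mm above.
There are look-alikes about, which are no part of the job. Leave any purple or red look-alike of the link alone.

How it is judged:
By the outcome, as a careful person would: the job done as asked, in the order asked, and still so for the second after the job is handed in, with the robot touching nothing.
It also fails if it takes over 72 s, if anything falls off the work surface, if the arm or the gripper's body presses on something with over 40 N, if the wrist force passes 120 N, or if a joint passes its speed limit or range.

## Robot

A 7-joint arm with a two-finger parallel gripper is mounted at the origin on the work surface. World frame = base frame: x ahead of the robot, y to its left, z up, the work surface at z = 0. Lengths are in m, angles in rad, forces in N, time in s.
With the tool pointing down it reaches from about 0.4 to 0.85 m from the base axis. Payload 10.4 kg.
Tool frame: the origin (TCP) lies between the finger pads; the fingertips stand 19 mm ahead of it and the grasp point (between the pads) is the TCP; z points along the fingers, y is the direction in which the jaws open and shut (so a half turn about z gives the same grasp; the last joint's range is limited). The gripper opens to 85 mm and grips with 20 to 120 N. Pads are 22 mm wide; open, the fingers measure 114 mm over their backs; the gripper's body (76 mm by 85 mm) begins 54 mm behind the grasp point. The pads swing forward as they close: fully open they stand 13 mm farther back than shut.
Start: joints at [-1.239, 0.332, -0.065, 1.46, 0.022, 1.35, -0.088], TCP at [0.217, 0.586, 0.22] pointing down, gripper open.
Joint ranges: [-2.6, 2.6], [-0.5, 2.12], [-1.47, 1.34], [0.16, 2.42], [-1.27, 4.41], [0.06, 2.06], [-2.6, 2.6]. Speed limits (rad/s): [2.22, 2.22, 2.79, 2.79, 3.14, 3.14, 3.14].

## Interface

Orientations are given as a unit quaternion [x, y, z, w].
In Python, from workcell import manip gives the robot as it stands.
- The arm moves only by the shell command python3 -m jog 'ROWS' [FORCE]. ROWS is JSON, a list of rows, each an object with "offset": the shift along the tool's x, y, z as a fraction of full scale, a list of three; "rotation": the turn, a rotation vector about the tool's x, y, z as a fraction of full scale, a list of three; "fingers": the opening, from -1 (shut) to 1 (fully open), so that 0 is half open. A call has 1 to 8 rows; each row shifts and turns the commanded pose from where the row before left it, along the tool's axes as they then stand; what a row does not reach is not made up. Full scale, the value 1, is 0.15 m for a shift and 2 rad for a turn. A row lasts 1/8 s, in which the tool goes at most 62.5 mm and 10.7 degrees, less where a joint would pass 70% of its speed; a pose out of reach is approached as far as the arm can. A call with a number of a shift or a turn outside -1 to 1 is refused whole. A call with a gripper value outside its range is refused whole. The fingers move at their own pace and stop on an object; FORCE is the grip in N (left out, the last holds). Time passes only in rows, so rows that do not move let the fingers close. It gives the time, the measured TCP pose, the force and the opening at its end, in the units of the state.
- manip.get_obs(): the state, without advancing time (a new reading comes with each control period).
- manip.camera(name): name is "scene" or "top"; returns the picture (384x512x3 uint8, red, green, blue); there is no depth.
- manip.camera_info(name): a dict with "mtx" (3x3 intrinsics, pixels), "xyz" and "rotation" of the camera in the world. Camera axes: x right, y down, z forward; pixel columns grow to the right and rows downward; lengths in m; the calibration is good to about 2 mm. A picture is of the moment at which its call begins. camera_info takes no time and is no camera call.
- manip.hand_in(): hands the job in, once; it reports no verdict.
Trained networks look in the newest picture that a camera, given by its name, has taken for a name from the list of things; names that differ only in an ending like _2 or _b are one class to them, and where a whole thing is asked for, a point or a joint stands for the part that bears it (a point fixed in the world has none). Each returns a list of dicts, best first, with "conf" (0 to 1); they miss things now and then, are a little off and sometimes report something else, mostly with a low value. They report only what shows in the picture. A call takes as long as a camera call. They do not tell look-alikes from the thing itself.
- manip.recognise(camera, query): "bbox" ([left, top, right, bottom] in pixels, round what is visible of it).
The state is a dict: "clock": time; "joint_pos": joint angles; "joint_velocities": joint speeds; "tau": joint torques, N m; "position": TCP position; "ee_rot": TCP orientation; "ft_force": force on the tool from outside, world axes, zero at the start; "torque": the same for the moment, N m; "grip_width": opening from 0.0 (shut) to 1.0 (fully open).
Only numpy, scipy, OpenCV 4.12 (cv2) and the standard library are available. Lean on these libraries where they do the work, as an engineer would, in place of code of your own. Each camera call takes 0.05 s, during which the arm holds its last target. There are 200 camera calls.

## Working session

There is one attempt and no reset: what is moved stays moved. The work goes in short steps, Python scripts to look and compute and a shell command to move; the robot and the scene stay as the last step left them, time stands still between calls to the robot, and variables do not carry over. Pictures are saved under pics/ and viewed, about 8 in all and at most 12, crops included, and the job is handed in when it is done.

```bash
mkdir -p pics; ls
python3 - <<'E'
from workcell import manip
import cv2,numpy as np
for c in("scene","top"):
    im=manip.camera(c); cv2.imwrite(f"pics/{c}0.png",cv2.resize(im[:,:,::-1],(768,576)))
    i=manip.camera_info(c); print(c,i)
    for q in("column","link","plate","ingot","slug_mid","die_mid"):
        print(q,[(np.round(d["bbox"]).tolist(),round(d["conf"],2)) for d in manip.recognise(c,q)][:3])
print(manip.get_obs())
E
```

```text
pics
scene {'mtx': array([[419.85260799,   0.        , 251.6477961 ],
       [  0.        , 419.85260799, 190.67100729],
       [  0.        ,   0.        ,   1.        ]]), 'xyz': array([ 1.21330134, -0.18627263,  0.93940082]), 'rotation': array([ 0.7765261 ,  0.53110764, -0.19330885, -0.27850238])}
column [([76.0, 194.0, 138.0, 234.0], 0.88)]
link [([302.0, 151.0, 346.0, 195.0], 0.97), ([303.0, 109.0, 329.0, 146.0], 0.72), ([398.0, 157.0, 445.0, 195.0], 0.64)]
plate [([178.0, 195.0, 275.0, 255.0], 0.76)]
ingot [([210.0, 180.0, 235.0, 237.0], 0.72), ([301.0, 150.0, 349.0, 193.0], 0.36)]
slug_mid [([97.0, 178.0, 116.0, 202.0], 0.56)]
die_mid [([282.0, 165.0, 310.0, 186.0], 0.7), ([180.0, 190.0, 272.0, 255.0], 0.54)]
top {'mtx': array([[366.16872759,   0.        , 259.23736966],
       [  0.        , 366.16872759, 187.46678518],
       [  0.        ,   0.        ,   1.        ]]), 'xyz': array([0.27966948, 0.08916433, 1.38760293]), 'rotation': array([ 0.70561529, -0.70143008,  0.06971054, -0.07241093])}
column [([348.0, 200.0, 390.0, 242.0], 0.6)]
link [([194.0, 181.0, 215.0, 221.0], 
[... 255 characters left out ...]
s': array([-1.23858968,  0.33218155, -0.06472971,  1.46009296,  0.02160343,
        1.34994629, -0.0884956 ]), 'joint_velocities': array([ 9.89233404e-05,  1.60640592e-03, -1.28443064e-03,  1.74039530e-03,
       -1.36492330e-03,  9.78258324e-05,  6.94429656e-04]), 'tau': array([-9.21831233e-04, -6.25090742e+01,  4.92894952e-02, -3.91770208e+01,
        1.67483365e-02,  1.82039123e-03, -1.94210122e-05]), 'position': array([0.21710199, 0.58609122, 0.22035249]), 'ee_rot': array([ 1.76456369e-01,  9.84308462e-01,  3.43827528e-05, -5.27950854e-06]), 'ft_force': array([-0.16682519, -0.87325876, -0.49593625]), 'torque': array([0.05793974, 0.0061173 , 0.01051722]), 'grip_width': 0.9987801350611276}
```

View both.

View pics/top0.png

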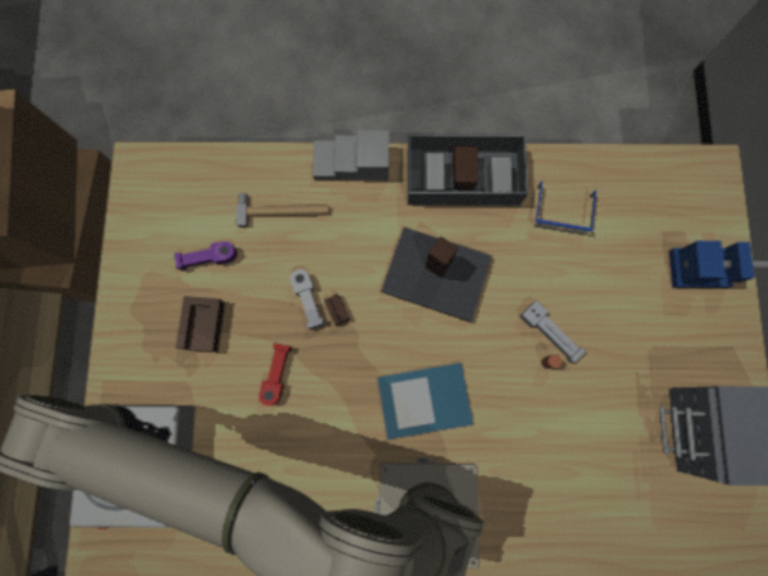

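View pics/scene0.png

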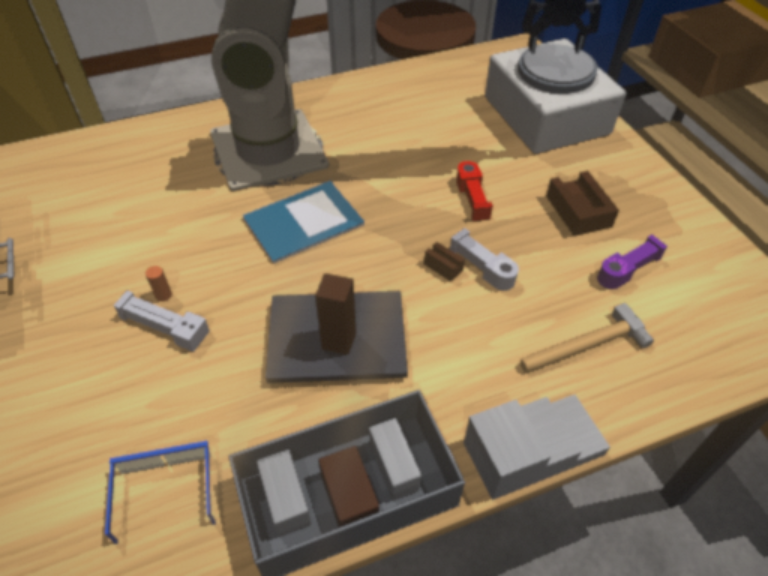

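The top view shows the column's head at (534,312) and foot at (578,355), with the slug at (553,361). The link's head is at (300,278) and its foot at (316,325), with the die at (337,309). Purple and red look-alikes lie at (205,257) and (275,375). The plate is centred near (437,275), and the ingot stands left of its middle. Next I fit models to the silhouettes in both cameras.

```bash
cat > h.py <<'E'
import numpy as np,cv2
from scipy.spatial.transform import Rotation as R
from scipy.optimize import minimize
from workcell import manip
INF={c:manip.camera_info(c) for c in("scene","top")}
def proj(c,P):
    i=INF[c];p=(np.asarray(P,float)-i["xyz"])@R.from_quat(i["rotation"]).as_matrix()
    p=p@i["mtx"].T; return p[:,:2]/p[:,2:]
def box(x0,x1,w,t,zc=0): return np.array([[x,y,z+zc] for x in(x0,x1) for y in(-w/2,w/2) for z in(-t/2,t/2)])
a=np.linspace(-np.pi/2,np.pi/2,15)
eye=np.array([[.051+.024*np.cos(k),.024*np.sin(k),z] for k in a for z in(-.02,.02)])
MODEL={"column":[box(-.085,-.071,.04,.04),box(-.071,.045,.03,.03),box(.045,.085,.052,.04)],
"link":[box(-.075,-.061,.04,.04),box(-.061,.019,.028,.028),np.vstack([box(.019,.051,.048,.04),eye])]}
S=4
def render(c,boxes,shape=(384,512)):
    m=np.zeros((shape[0]*S,shape[1]*S),np.uint8)
    for b in boxes:
        p=((proj(c,b)+.5)*S*16).round().astype(np.int32)
        cv2.fillConvexPoly(m,cv2.convexHull(p),1,shift=4)
    return m
def pose(boxes,x,y,z,yaw): 
    Rm=R.from_euler("z",yaw).as_matrix(); return [b@Rm.T+[x,y,z] for b in boxes]
def floor(c,u,v,z):
    i=INF[c];d=R.from_quat(i["rotation"]).apply(np.linalg.solve(i["mtx"],[u,v,1])); return (i["xyz"]+d*(z-i["xyz"][2])/d[2])
def up(im): return cv2.resize(im,None,fx=S,fy=S,interpolation=cv2.INTER_CUBIC)
def rows(dp,rv):
    o=manip.get_obs();Rt=R.from_quat(o["ee_rot"]);
E
cat > fit.py <<'E'
from h import *
im={c:manip.camera(c) for c in INF}
np.savez("im0.npz",**im)
hsv={c:cv2.cvtColor(up(im[c]),cv2.COLOR_RGB2HSV) for c in im}
def roi(c,ctr,r):
    t=np.linspace(0,2*np.pi,40);P=np.c_[ctr[0]+r*np.cos(t),ctr[1]+r*np.sin(t),0*t+.02]
    m=np.zeros(hsv[c].shape[:2],np.uint8);cv2.fillPoly(m,[((proj(c,P)+.5)*S).astype(np.int32)],1);return m
def fit(f,masks,x0,st):
    def cost(x):
        s=0
        for c in masks:
            r=f(c,x);s+=1-(r&masks[c]).sum()/max(1,(r|masks[c]).sum())
        return s
    sim=np.vstack([x0]+[np.array(x0)+np.eye(len(x0))[k]*st[k] for k in range(len(x0))])
    return minimize(cost,x0,method="Nelder-Mead",options=dict(initial_simplex=sim,maxiter=250,xatol=1e-4,fatol=1e-4))
vis={c:up(im[c])[:,:,::-1].copy() for c in im}
for n,h,f in(("column",(534,312),(578,355)),("link",(300,278),(316,325))):
    H=floor("top",h[0]/1.5,h[1]/1.5,.03);F=floor("top",f[0]/1.5,f[1]/1.5,.03);ctr=(H+F)/2;d=H-F
    masks={}
    for c in im:
        m=((hsv[c][:,:,1]<75)&(hsv[c][:,:,2]>85)).astype(np.uint8)&roi(c,ctr,.12)
        m=cv2.morphologyEx(m,cv2.MORPH_CLOSE,np.ones((17,17)));_,l,s,_=cv2.connectedComponentsWithStats(m)
        masks[c]=(l==1+np.argmax(s[1:,4])).astype(np.uint8)
    out=[]
    for sel in(["scene"],["top"],["scene","top"]):
        r=fit(lambda c,x:render(c,pose(MODEL[n],x[0],x[1],.02,x[2])),{c:masks[c] for c in sel},[ctr[0],ctr[1],np.arctan2(d[1],d[0])],[.01,.01,.1]);print(n,sel,r.x.round(4),round(r.fun,3))
    for c in im:
        for M,col in((masks[c],(0,255,0)),(render(c,pose(MODEL[n],r.x[0],r.x[1],.02,r.x[2])),(0,0,255))):
            cv2.drawContours(vis[c],cv2.findContours(M,0,2)[0],-1,col,1)
# plate + ingot
PL=[box(-.09,.09,.24,.03,.015)];IN=[box(-.025,.025,.05,.15,.105)]
pc=floor("top",437/1.5,275/1.5,.03);ic=floor("top",441/1.5,262/1.5,.1)
masks={}
for c in im:
    m=((hsv[c][:,:,2]<95)).astype(np.uint8)&roi(c,pc,.19)
    m=cv2.morphologyEx(m,cv2.MORPH_OPEN,np.ones((9,9)));_,l,s,_=cv2.connectedComponentsWithStats(m);masks[c]=(l==1+np.argmax(s[1:,4])).astype(np.uint8)
F=lambda c,x:render(c,pose(PL,x[0],x[1],0,x[2])+pose(IN,x[3],x[4],0,x[5]))
r=fit(F,masks,[pc[0],pc[1],-.3,ic[0],ic[1],-.3],[.01,.01,.1,.01,.01,.1]);print("plate,ingot",r.x.round(4),round(r.fun,3))
for c in im:
    for M,col in((masks[c],(0,255,0)),(F(c,r.x),(0,0,255)),(render(c,pose(IN,*r.x[3:5],0,r.x[5])),(255,0,0))):
        cv2.drawContours(vis[c],cv2.findContours(M,0,2)[0],-1,col,1)
a=vis["top"][560:1000,720:1600];a=cv2.resize(a,(800,400));b=cv2.resize(vis["scene"][540:1100,240:1440],(800,373))[:200+170]
cv2.imwrite("pics/fit.png",cv2.resize(np.vstack([a,b]),(620,597)))
E
python3 fit.py; python3 -c "
from workcell import manip;print([k for k in dir(manip) if k[0]!='_'])"
```

```text
column ['scene'] [ 0.4283 -0.312   0.7681] 0.048
column ['top'] [ 0.4328 -0.3127  0.7723] 0.054
column ['scene', 'top'] [ 0.431  -0.3129  0.7594] 0.188
link ['scene'] [0.5127 0.305  0.3576] 0.063
link ['top'] [0.5208 0.3076 0.3537] 0.413
link ['scene', 'top'] [0.514  0.3053 0.3466] 0.522
plate,ingot [ 0.579  -0.0266 -0.3199  0.6025 -0.0239 -0.3185] 0.312
['MotionError', 'camera', 'camera_info', 'get_obs', 'hand_in', 'recognise']
```

View pics/fit.png

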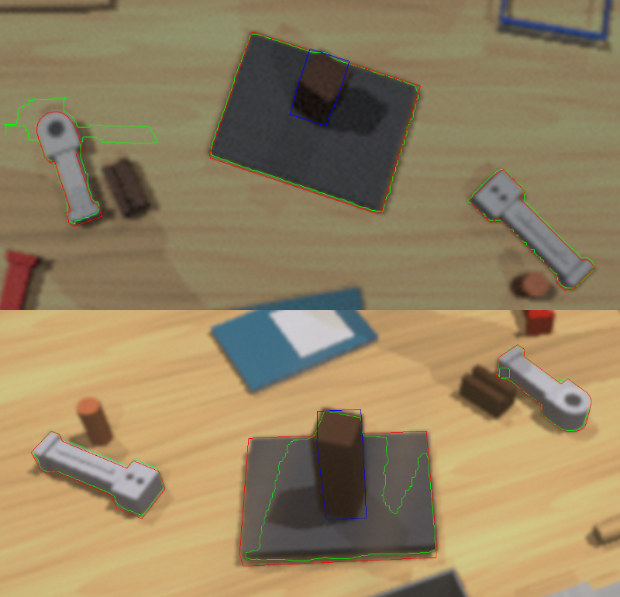

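The fits agree with both pictures. The link is at about (0.513, 0.305) with yaw 0.354, and the column at (0.431, -0.313) with yaw 0.765. The plate centre is at (0.579, -0.027) with yaw -0.32, and the ingot at (0.6025, -0.024). I'll do the link first, gripping across the flats of its head.

```bash
cat > g.py <<'E'
# g.py x y z [tool z axis(3) tool y axis(3)] : prints offset in current tool axes then rotvec (fractions)
import sys,numpy as np,json
from scipy.spatial.transform import Rotation as R
from workcell import manip
o=manip.get_obs();open("log.jsonl","a").write(json.dumps([o["joint_pos"].tolist(),o["position"].tolist(),o["ee_rot"].tolist()])+"\n")
T=R.from_quat(o["ee_rot"]);M=T.as_matrix()
print("t",round(o["clock"],2),"pos",o["position"].round(4),"x",M[:,0].round(3),"y",M[:,1].round(3),"z",M[:,2].round(3),"\nq",o["joint_pos"].round(3),"F",o["ft_force"].round(1),"tq",o["torque"].round(2),"w",round(o["grip_width"],3))
a=[float(v) for v in sys.argv[1:]]
if len(a)>=3: print("offset",(M.T@(np.array(a[:3])-o["position"])/.15).round(3))
if len(a)==9:
    z=np.array(a[3:6]);z/=np.linalg.norm(z);y=np.array(a[6:]);y-=z*(y@z);y/=np.linalg.norm(y);G=R.from_matrix(np.c_[np.cross(y,z),y,z])
    rv=(T.inv()*G).as_rotvec();print("rot",(rv/2).round(3),"rows>=",np.ceil(np.linalg.norm(rv)/.18))
E
python3 g.py .544 .3164 .15 0 0 -1 -.347 .938 0
```

```text
t 0.8 pos [0.2171 0.5861 0.2203] x [-0.938  0.347 -0.   ] y [0.347 0.938 0.   ] z [ 0.  0. -1.] 
q [-1.239  0.332 -0.065  1.46   0.022  1.35  -0.088] F [0.6 0.6 0.1] tq [ 0.   -0.07  0.05] w 0.996
offset [-2.668 -0.929  0.469]
rot [ 0.     0.    -0.355] rows>= 4.0
```

```bash
python3 -m jog '[{"offset":[-0.333,-0.116,0],"rotation":[0,0,0],"fingers":1},{"offset":[-0.333,-0.116,0],"rotation":[0,0,0],"fingers":1},{"offset":[-0.333,-0.116,0],"rotation":[0,0,0],"fingers":1},{"offset":[-0.333,-0.116,0],"rotation":[0,0,0],"fingers":1},{"offset":[-0.333,-0.116,0],"rotation":[0,0,0],"fingers":1},{"offset":[-0.333,-0.116,0],"rotation":[0,0,0],"fingers":1},{"offset":[-0.333,-0.116,0],"rotation":[0,0,0],"fingers":1},{"offset":[-0.333,-0.116,0],"rotation":[0,0,0],"fingers":1}]' 80
python3 g.py
python3 -m jog '[{"offset":[0,0,0.2],"rotation":[0,0,-0.09],"fingers":1},{"offset":[0,0,0.2],"rotation":[0,0,-0.09],"fingers":1},{"offset":[0,0,0.07],"rotation":[0,0,-0.09],"fingers":1},{"offset":[0,0,0],"rotation":[0,0,-0.085],"fingers":1},{"offset":[0,0,0],"rotation":[0,0,0],"fingers":1}]'
python3 g.py .544 .3164 .06 0 0 -1 -.347 .938 0
```

```text
clock: 1.8
position: [0.5447, 0.3156, 0.2205]
ee_rot: [0.176, 0.984, 0.0, 0.0]
ft_force: [-0.4, 0.7, 0.1]
grip_width: 1.001
t 1.8 pos [0.5447 0.3156 0.2205] x [-0.938  0.347 -0.   ] y [0.347 0.938 0.   ] z [ 0.  0. -1.] 
q [-0.727  0.339  0.167  1.458 -0.057  1.348  0.659] F [-0.4  0.7  0.1] tq [ 0.07 -0.01  0.05] w 1.001
clock: 2.42
position: [0.5435, 0.3167, 0.1498]
ee_rot: [-0.176, 0.984, 0.0, -0.0]
ft_force: [0.1, -0.8, 0.2]
grip_width: 1.0
t 2.42 pos [0.5435 0.3167 0.1498] x [-0.938 -0.347  0.   ] y [-0.347  0.938  0.   ] z [-0.  0. -1.] 
q [-0.643  0.383  0.054  1.545 -0.022  1.215  1.34 ] F [ 0.1 -0.8  0.2] tq [-0.    0.06  0.04] w 1.0
offset [-0.002 -0.003  0.598]
rot [ 0. -0. -0.] rows>= 1.0
```

```bash
cat > fk.py <<'E'
import json,itertools,numpy as np
from scipy.spatial.transform import Rotation as R
from scipy.optimize import least_squares
D=[[np.array(v) for v in json.loads(l)] for l in open("log.jsonl")]
def frames(q,s): return [R.from_euler("zyzyzyz"[k],s[k]*q[k]) for k in range(7)]
def cum(q,s):
    T=R.identity();o=[]
    for r in frames(q,s): T=T*r;o.append(T)
    return o
if __name__=="__main__":
    best=[]
    for s in itertools.product((1,-1),repeat=7):
        C=[cum(q,s)[-1].inv()*R.from_quat(e) for q,p,e in D]
        err=max((C[0].inv()*c).magnitude() for c in C);best.append((err,s,C[0].as_quat().round(3)))
    best.sort(key=lambda b:b[0])
    for err,s,C in best[:6]:
        # p = sum A*len, regress: h z, e1 x in f1, L1 z in f2, (x,z) f3, L2 z f4, x f5, d f6
        rows=[];y=[]
        for q,p,e in D:
            c=cum(q,s);cols=[np.array([0,0,1.]),c[2].as_matrix()[:,2],c[2].as_matrix()[:,0],c[4].as_matrix()[:,2],c[3].as_matrix()[:,0],c[6].as_matrix()[:,2]]
            rows.append(np.c_[tuple(cols)]);y.append(p)
        A=np.vstack(rows);b=np.hstack(y);x,res,rk,sv=np.linalg.lstsq(A,b,rcond=1e-6);print(round(err,4),s,C,x.round(3),rk,abs(A@x-b).max().round(4))
E
python3 fk.py
```

```text
0.0 (-1, 1, -1, 1, -1, 1, -1) [ 0.    -0.     0.707  0.707] [-7.4172e+01  1.6200e-01  1.2100e-01  5.0600e-01  6.5000e-02 -7.4453e+01] 6 0.0476
0.0008 (-1, -1, -1, -1, -1, -1, -1) [ 0.     0.    -0.707 -0.707] [80.011 -0.869  1.621  1.062  0.597 79.848] 6 0.0474
0.1486 (-1, -1, -1, -1, 1, -1, -1) [ 0.014 -0.016 -0.704 -0.71 ] [ 0.943 -3.28   0.718  0.857  1.316 -1.05 ] 6 0.0573
0.1486 (-1, 1, -1, 1, 1, 1, -1) [ 0.014 -0.016  0.704  0.71 ] [-0.445  2.408 -0.72   0.697  0.734  0.978] 6 0.0569
0.175 (-1, 1, -1, -1, -1, 1, 1) [0.699 0.706 0.071 0.087] [-0.468 -0.876  1.257  1.297  2.597 -1.001] 6 0.0569
0.1753 (-1, -1, -1, 1, -1, -1, 1) [ 0.699  0.706 -0.071 -0.087] [ 0.965  1.514 -0.289  0.128  3.521  1.072] 6 0.0573
```

```bash
python3 -m jog '[{"offset":[0,0,-0.2],"rotation":[0,0.09,0],"fingers":1},{"offset":[0,0,-0.2],"rotation":[0,0.09,0],"fingers":1},{"offset":[0,0,0],"rotation":[0,0.09,0],"fingers":1}]'|head -1; python3 g.py
python3 -m jog '[{"offset":[0,0,0],"rotation":[0,0.09,0],"fingers":1},{"offset":[0,0,0],"rotation":[0,0.09,0],"fingers":1},{"offset":[0,0,0],"rotation":[0,0.09,0],"fingers":1},{"offset":[0,0,0],"rotation":[0,0.09,0],"fingers":1}]'|head -1; python3 g.py
python3 -m jog '[{"offset":[0,0,0],"rotation":[0.09,0,0],"fingers":1},{"offset":[0,0,0],"rotation":[0.09,0,0],"fingers":1},{"offset":[0.2,0,0],"rotation":[0.09,0,0],"fingers":1}]'|head -1; python3 g.py
python3 -m jog '[{"offset":[-0.2,0.2,0],"rotation":[0,-0.09,0],"fingers":1},{"offset":[0,-0.2,0],"rotation":[0,-0.09,0],"fingers":1},{"offset":[0,0,0],"rotation":[0,-0.09,0],"fingers":1},{"offset":[0,0,0],"rotation":[0,-0.09,0],"fingers":1}]'|head -1; python3 g.py
python3 - <<'E'
from fk import *
s=(-1,1,-1,1,-1,1,-1)
n=["bz","h1x","h1y","L1z2","x2","y2","x3","y3","z3","z4","x4","y4","x5","y5","x6","y6","z6"]
A=[];b=[]
for q,p,e in D:
    c=[m.as_matrix() for m in cum(q,s)]
    cols=[np.array([0,0,1.]),c[0][:,0],c[0][:,1]]+[c[k][:,j] for k,j in((2,2),(2,0),(2,1),(3,0),(3,1),(4,2),(4,0),(4,1),(5,0),(5,1),(6,2))]
    A.append(np.c_[tuple(cols)]);b.append(p)
A=np.vstack(A);b=np.hstack(b);x,res,rk,sv=np.linalg.lstsq(A,b,rcond=1e-7);print(len(D),x.round(4),rk,sv.round(4),abs(A@x-b).max())
E
```

```text
clock: 2.8
t 2.8 pos [0.5496 0.3194 0.2125] x [-0.809 -0.296  0.508] y [-0.344  0.939 -0.001] z [-0.476 -0.176 -0.862] 
q [-0.578  0.81   0.073  0.868 -0.146  1.991  1.385] F [ 0.1  1.5 -1.2] tq [ 0.22 -0.55  0.02] w 0.998
clock: 3.3
t 3.3 pos [0.5508 0.3249 0.2991] x [-0.836 -0.311  0.452] y [-0.281  0.95   0.134] z [-0.471 -0.015 -0.882] 
q [-0.506  0.729  0.037  0.805 -0.256  2.046  1.352] F [ 0.3  2.  -1.8] tq [ 0.12 -0.54 -0.03] w 1.002
clock: 3.68
t 3.67 pos [0.5259 0.2974 0.2993] x [-0.857 -0.283  0.43 ] y [-0.446  0.825 -0.347] z [-0.256 -0.489 -0.834] 
q [-0.924  0.713  0.435  0.926  0.029  2.056  1.474] F [-1.2  1.  -0.4] tq [ 0.57 -0.29  0.01] w 1.001
clock: 4.18
t 4.17 pos [0.5511 0.308  0.2881] x [-0.812 -0.534 -0.236] y [-0.448  0.829 -0.334] z [ 0.374 -0.166 -0.912] 
q [-1.185  0.162  0.435  1.612  0.34   1.233  1.26 ] F [-0.1 -0.5  1. ] tq [0.1  0.33 0.02] w 0.996
7 [ 2.582e-01  0.000e+00 -2.180e-02  4.486e-01 -0.000e+00 -1.180e-02
 -0.000e+00 -1.170e-02  4.900e-01  0.000e+00 -2.000e-04 -0.000e+00
 -2.000e-04  3.541e-01] 12 [5.8791 5.818  5.2124 0.9386 0.878  0.5684 0.5193 0.2876 0.2357 0.1635
 0.0854 0.034  0.     0.    ] 1.609823385706477e-15
```

```bash
cat > ik.py <<'E'
from fk import *
s=(-1,1,-1,1,-1,1,-1);C7=R.from_quat([0,0,.5**.5,.5**.5])
X=np.array([.2582,0,-.0218,.4486,0,-.0118,0,-.0117,.49,0,-.0002,0,-.0002,.3541])
lo=np.array([-2.6,-.5,-1.47,.16,-1.27,.06,-2.6]);hi=np.array([2.6,2.12,1.34,2.42,4.41,2.06,2.6])
def FK(q):
    t=[];T=np.eye(3)
    for k in range(7):
        a=s[k]*q[k];c,n=np.cos(a),np.sin(a)
        T=T@(np.array([[c,-n,0],[n,c,0],[0,0,1]]) if k%2==0 else np.array([[c,0,n],[0,1,0],[-n,0,c]]));t.append(T)
    cols=[np.array([0,0,1.]),t[0][:,0],t[0][:,1]]+[t[k][:,j] for k,j in((2,2),(2,0),(2,1),(3,0),(3,1),(4,2),(4,0),(4,1),(5,0),(5,1),(6,2))]
    return np.c_[tuple(cols)]@X,T@C7.as_matrix()
def rot(z,x):
    z=np.array(z,float);z/=np.linalg.norm(z);x=np.array(x,float);x-=z*(x@z);x/=np.linalg.norm(x);return np.c_[x,np.cross(z,x),z]
def ik(p,M,seed,w=1e-3):
    def f(q):
        P,T=FK(q);return np.r_[(P-p)*3,.5*sum(np.cross(T[:,k],M[:,k]) for k in range(3)),1-T[:,2]@M[:,2],w*(q-seed)]
    r=least_squares(f,np.clip(seed,lo+1e-3,hi-1e-3),bounds=(lo,hi),max_nfev=60);P,T=FK(r.x)
    return r.x,np.linalg.norm(P-p),np.arccos(np.clip((np.trace(T.T@M)-1)/2,-1,1))
def objrot(yaw,lean,tilt,sg):
    # tool rotation; tilt 0=lying,pi/2=upright; object heading yaw
    h=np.array([np.cos(yaw),np.sin(yaw),0]);u=np.array([0,0,1.]);b=tilt-lean
    return rot(-u*np.cos(b)+h*np.sin(b),-sg*(h*np.cos(b)+u*np.sin(b)))
E
cat > map.py <<'E'
from ik import *
rng=np.random.default_rng(0)
def ok(p,M,n=12):
    for k in range(n):
        q,e,a=ik(np.array(p),M,rng.uniform(lo,hi)*.7+.15*(lo+hi))
        if e<.003 and a<.02: return q
for nm,pp,yaw,pl in(("link",(.544,.316,.024),.354,(.557,.065,.138)),("column",(.477,-.269,.024),.765,(.529,-.084,.178))):
    print(nm)
    for lean in(0,.3,.5):
        pk=[ok(pp,objrot(yaw,lean,0,sg)) is not None for sg in(1,-1)]
        print(" lean",lean,"pick",pk,"place",[(d,"".join("AB"[k] for k,sg in enumerate((1,-1)) if ok(pl,objrot(np.radians(d),lean,np.pi/2,sg)) is not None)) for d in range(-120,121,30)])
E
sed -i 's/^D=.*/D=[]/' fk.py; time timeout 500 python3 map.py
```

```text
link
 lean 0 pick [True, True] place [(-120, ''), (-90, 'AB'), (-60, 'AB'), (-30, 'AB'), (0, ''), (30, ''), (60, 'AB'), (90, 'AB'), (120, 'AB')]
 lean 0.3 pick [True, True] place [(-120, 'AB'), (-90, 'AB'), (-60, 'AB'), (-30, 'AB'), (0, ''), (30, ''), (60, 'AB'), (90, 'B'), (120, 'AB')]
 lean 0.5 pick [True, True] place [(-120, 'AB'), (-90, 'AB'), (-60, 'AB'), (-30, 'AB'), (0, ''), (30, ''), (60, 'B'), (90, 'AB'), (120, 'AB')]
column
 lean 0 pick [True, True] place [(-120, 'AB'), (-90, 'AB'), (-60, 'AB'), (-30, ''), (0, ''), (30, 'AB'), (60, 'B'), (90, 'AB'), (120, '')]
 lean 0.3 pick [True, True] place [(-120, 'A'), (-90, 'AB'), (-60, 'AB'), (-30, ''), (0, ''), (30, ''), (60, 'B'), (90, 'AB'), (120, 'B')]
 lean 0.5 pick [True, True] place [(-120, 'AB'), (-90, 'AB'), (-60, 'AB'), (-30, ''), (0, ''), (30, 'B'), (60, 'AB'), (90, 'B'), (120, 'AB')]
real	2m48.397s
user	2m43.867s
sys	0m0.134s
```

```bash
cat > sim.py <<'E'
from ik import *
from workcell import manip
def track(q,wps,sg,verbose=True):
    # wps: (pos,yaw,lean,tilt), linear interpolation
    bad=0
    for k in range(1,len(wps)):
        a,b=wps[k-1],wps[k];n=12;worst=0;js=0
        for t in np.linspace(0,1,n+1)[1:]:
            p=np.array(a[0])*(1-t)+np.array(b[0])*t;y,l,ti=[a[j]*(1-t)+b[j]*t for j in(1,2,3)]
            q2,e,an=ik(p,objrot(y,l,ti,sg),q,.01);worst=max(worst,e+an*.1);js=max(js,abs(q2-q).max());q=q2
        m=np.minimum(q-lo,hi-q).min()
        if verbose: print("  wp",k,q.round(2),"err",round(worst,4),"maxstep",round(js,2),"margin",round(m,2))
        bad+=worst>.006 or js>.6
    return q,bad
if __name__=="__main__":
    q0=manip.get_obs()["joint_pos"];L=.3;U=np.pi/2
    for sg in(1,-1):
      for Y in(-1.5,-1.2,-.8):
        P=(.544,.316,.2);print("link",sg,Y)
        q,_=track(q0,[((.544,.316,.25),.354,0,0),(P,.354,L,0),((.544,.316,.027),.354,L,0),((.54,.25,.28),.354,L,0),((.54,.25,.28),Y,L,0),((.54,.25,.28),Y,L,U),((.557,.065,.25),Y,L,U),((.557,.065,.138),Y,L,U)],sg,sg==1)
        print(_)
      for Y in(1.6,1.3,1.):
        print("column",sg,Y);P=(.477,-.269,.2)
        q,_=track(q0,[((.55,.1,.3),.354,0,0),(P,.765,L,0),((.477,-.269,.027),.765,L,0),((.477,-.269,.3),.765,L,0),((.477,-.269,.3),Y,L,0),((.477,-.269,.3),Y,L,U),((.529,-.084,.3),Y,L,U),((.529,-.084,.178),Y,L,U)],sg)
        print(_)
E
timeout 550 python3 sim.py
```

```text
link 1 -1.5
  wp 1 [-0.8   0.61  0.39  1.19 -0.25  1.68  1.49] err 0.0 maxstep 0.49 margin 0.38
  wp 2 [-0.79  0.75  0.35  1.35 -0.28  1.39  1.53] err 0.0 maxstep 0.03 margin 0.67
  wp 3 [-0.76  0.51  0.42  1.18 -0.2   1.8   1.56] err 0.0 maxstep 0.04 margin 0.26
  wp 4 [-0.94  0.2   0.7   1.59 -0.44  1.36 -0.1 ] err 0.0 maxstep 0.16 margin 0.64
  wp 5 [-1.33  0.95  0.79  1.17  0.45  1.92 -0.47] err 0.0 maxstep 0.12 margin 0.14
  wp 6 [-1.3   0.79  0.85  1.58  0.56  1.6  -0.53] err 0.0 maxstep 0.04 margin 0.46
  wp 7 [-1.25  0.94  0.77  1.6   0.47  1.49 -0.65] err 0.0 maxstep 0.01 margin 0.57
0
link 1 -1.2
  wp 1 [-0.8   0.61  0.39  1.19 -0.25  1.68  1.49] err 0.0 maxstep 0.49 margin 0.38
  wp 2 [-0.79  0.75  0.35  1.35 -0.28  1.39  1.53] err 0.0 maxstep 0.03 margin 0.67
  wp 3 [-0.76  0.51  0.42  1.18 -0.2   1.8   1.56] err 0.0 maxstep 0.04 margin 0.26
  wp 4 [-0.87  0.28  0.67  1.5  -0.47  1.48  0.21] err 0.0 maxstep 0.12 margin 0.58
  wp 5 [-1.5   0.78  0.76  1.45  0.62  1.68 -0.49] err 0.0 maxstep 0.13 margin 0.38
  wp 6 [-1.47  0.61  0.86  1.84  0.77  1.4  -0.59] err 0.0 maxstep
[... 3649 characters left out ...]
.0
  wp 7 [ 1.38  0.89 -1.47  1.67  0.31  1.22  2.6 ] err 0.3358 maxstep 0.04 margin 0.0
7
column -1 1.0
  wp 1 [-0.23  0.27  0.55  1.68  0.19  1.35  2.6 ] err 0.3142 maxstep 0.51 margin 0.0
  wp 2 [-0.06  0.49  0.4   1.78  0.09  1.07  2.6 ] err 0.3142 maxstep 0.06 margin 0.0
  wp 3 [0.03 0.2  0.24 1.51 0.25 1.58 2.6 ] err 0.3142 maxstep 0.06 margin 0.0
  wp 4 [ 1.02  0.33 -0.99  1.48  0.56  1.67  2.6 ] err 0.3142 maxstep 0.12 margin 0.0
  wp 5 [ 1.58  0.84 -1.47  1.33  0.16  1.6   2.6 ] err 0.327 maxstep 0.24 margin 0.0
  wp 6 [ 1.44  0.72 -1.47  1.51  0.02  1.39  2.6 ] err 0.3327 maxstep 0.02 margin 0.0
  wp 7 [ 1.51  0.84 -1.47  1.77  0.2   1.06  2.6 ] err 0.3362 maxstep 0.03 margin 0.0
7
```

```bash
python3 g.py .544 .3164 .15 -.277 -.1025 -.955 -.347 .938 0
```

```text
t 4.17 pos [0.5511 0.308  0.2881] x [-0.812 -0.534 -0.236] y [-0.448  0.829 -0.334] z [ 0.374 -0.166 -0.912] 
q [-1.185  0.162  0.435  1.612  0.34   1.233  1.26 ] F [-0.1 -0.5  1. ] tq [0.1  0.33 0.02] w 0.996
offset [0.226 0.376 0.813]
rot [-0.174  0.285  0.067] rows>= 4.0
```

```bash
python3 -m jog '[{"offset":[0,0,0],"rotation":[-0.0435,0.0713,0.0168],"fingers":1},{"offset":[0,0,0],"rotation":[-0.0435,0.0713,0.0168],"fingers":1},{"offset":[0,0,0],"rotation":[-0.0435,0.0713,0.0168],"fingers":1},{"offset":[0,0,0],"rotation":[-0.0435,0.0713,0.0168],"fingers":1},{"offset":[0,0,0],"rotation":[0,0,0],"fingers":1}]'|head -1; python3 g.py .544 .3164 .08 -.277 -.1025 -.955 -.347 .938 0
```

```text
clock: 4.8
t 4.8 pos [0.5527 0.3052 0.2835] x [-0.896 -0.321  0.308] y [-0.34   0.94  -0.009] z [-0.287 -0.113 -0.951] 
q [-0.808  0.617  0.474  1.029 -0.278  1.864  1.508] F [-0.4 -0.5 -0.9] tq [ 0.13 -0.29  0.03] w 0.999
offset [-0.391  0.102  1.299]
rot [-0.003 -0.007 -0.005] rows>= 1.0
```

```bash
python3 -m jog '[{"offset":[-0.065,0.017,0.2165],"rotation":[-0.003,-0.007,-0.005],"fingers":1},{"offset":[-0.065,0.017,0.2165],"rotation":[0,0,0],"fingers":1},{"offset":[-0.065,0.017,0.2165],"rotation":[0,0,0],"fingers":1},{"offset":[-0.065,0.017,0.2165],"rotation":[0,0,0],"fingers":1},{"offset":[-0.065,0.017,0.2165],"rotation":[0,0,0],"fingers":1},{"offset":[-0.065,0.017,0.2165],"rotation":[0,0,0],"fingers":1},{"offset":[0,0,0],"rotation":[0,0,0],"fingers":1}]'|head -1; python3 g.py .544 .3164 .027 -.277 -.1025 -.955 -.347 .938 0
python3 - <<'E'
from h import *
o=[]
for c,ctr in(("top",(.53,.31,.03)),("scene",(.53,.31,.03))):
    im=manip.camera(c);u,v=proj(c,[ctr])[0].astype(int);o.append(cv2.resize(im[v-40:v+40,u-50:u+50,::-1],(400,320),interpolation=cv2.INTER_CUBIC))
cv2.imwrite("pics/near_link.png",np.hstack(o))
E
```

```text
clock: 5.68
t 5.67 pos [0.5425 0.3224 0.0823] x [-0.894 -0.341  0.292] y [-0.355  0.935  0.003] z [-0.274 -0.101 -0.957] 
q [-0.843  0.706  0.426  1.313 -0.306  1.479  1.54 ] F [-0.2 -0.6 -0.3] tq [ 0.1  -0.24  0.01] w 1.003
offset [-0.103 -0.042  0.354]
rot [0.    0.002 0.005] rows>= 1.0
```

View pics/near_link.png

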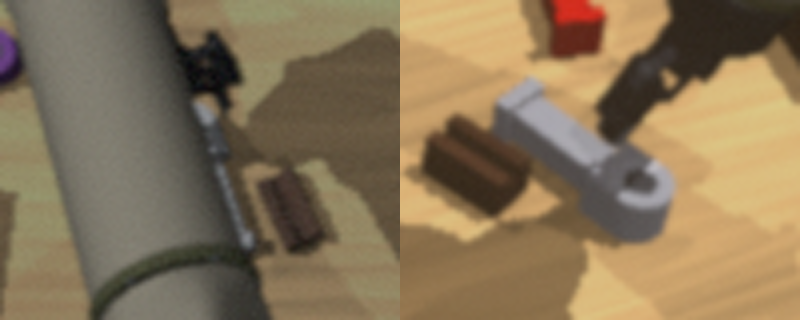

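Run:
```python
from h import *
o=manip.get_obs();M=R.from_quat(o["ee_rot"]).as_matrix();p=o["position"]
for c in("top","scene"):
    u0=proj(c,[(.53,.31,.03)])[0].astype(int)
    f=lambda P:((proj(c,[P])[0]-u0)+[50,40])*4+([400,0] if c=="scene" else [0,0])
    print(c,{n:f(p+M@np.array(d)).round().tolist() for n,d in(("tcp",[0,0,0]),("f+",[0,.045,.006]),("f-",[0,-.045,.006]),("body",[0,0,-.06]),("wrist",[0,0,-.354]))},"head",f(np.array([.544,.3164,.04])).round())
im=manip.camera("scene");cv2.imwrite("pics/s2.png",cv2.resize(im[40:300,120:440,::-1],(800,650))[:600])
```

```text
top {'tcp': [178.0, 133.0], 'f+': [133.0, 153.0], 'f-': [227.0, 119.0], 'body': [161.0, 102.0], 'wrist': [50.0, -100.0]} head [193. 144.]
scene {'tcp': [638.0, 120.0], 'f+': [676.0, 93.0], 'f-': [592.0, 156.0], 'body': [671.0, 74.0], 'wrist': [888.0, -228.0]} head [620. 165.]
```

View pics/s2.png

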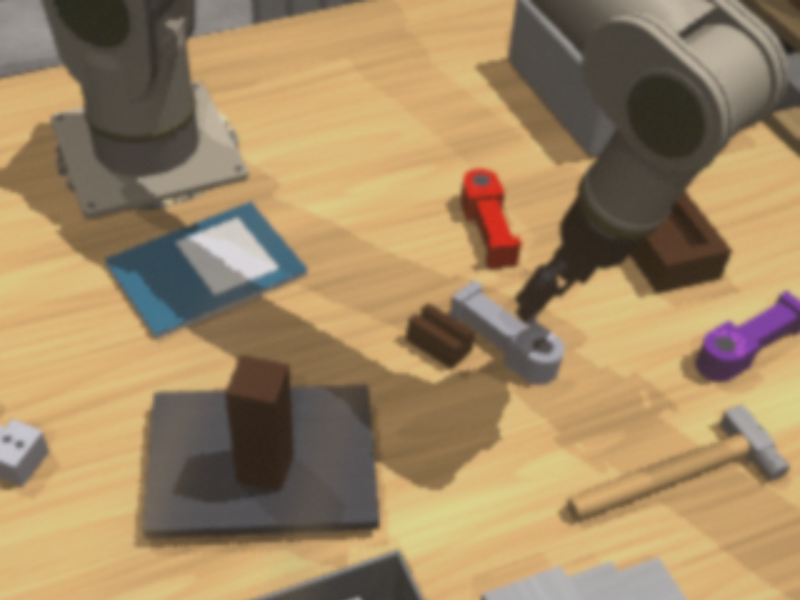

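Run:
```python
from h import *
o=manip.get_obs();M=R.from_quat(o["ee_rot"]).as_matrix();p=o["position"]
im=manip.camera("scene");big=cv2.resize(im[110:210,290:390,::-1],(600,600),interpolation=cv2.INTER_CUBIC)
f=lambda P:tuple(int(v) for v in ((proj("scene",[P])[0]+.5-[290,110])*6))
T=lambda *d:f(p+M@np.array(d))
clahe=cv2.convertScaleAbs(big,alpha=1.6,beta=15)
cv2.line(clahe,T(0,0,-.15),T(0,0,.019),(255,0,0),1)
cv2.line(clahe,T(0,-.0425,0),T(0,.0425,0),(0,255,0),1)
for y in(-.0425,.0425):
    cv2.line(clahe,T(0,y,-.05),T(0,y,.006),(0,255,255),1)
cv2.line(clahe,T(-.03,0,0),T(.03,0,0),(0,0,255),1)
cv2.imwrite("pics/ov.png",clahe)
```

```text
(no output)
```

View pics/ov.png

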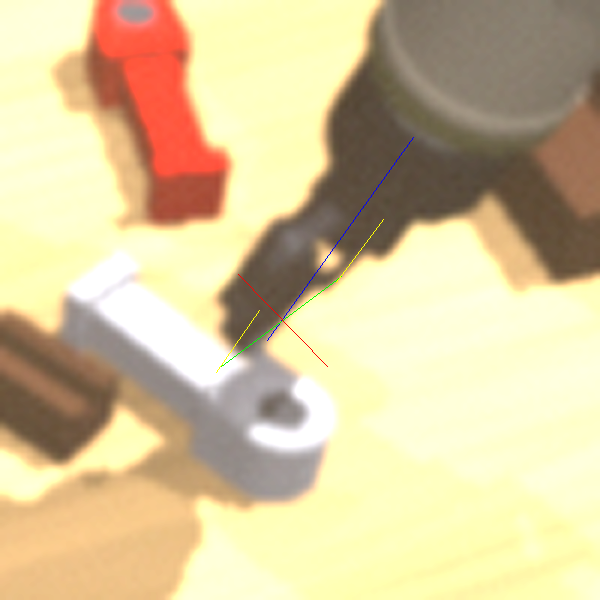

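```bash
cat > tip.py <<'E'
from h import *
import sys
im=manip.camera("scene");np.save(sys.argv[1],im)
E
python3 tip.py open.npy
python3 -m jog '[{"offset":[0,0,0],"rotation":[0,0,0],"fingers":-1},{"offset":[0,0,0],"rotation":[0,0,0],"fingers":-1},{"offset":[0,0,0],"rotation":[0,0,0],"fingers":-1},{"offset":[0,0,0],"rotation":[0,0,0],"fingers":-1},{"offset":[0,0,0],"rotation":[0,0,0],"fingers":-1},{"offset":[0,0,0],"rotation":[0,0,0],"fingers":-1}]'
python3 tip.py shut.npy
python3 -m jog '[{"offset":[0,0,0],"rotation":[0,0,0],"fingers":1},{"offset":[0,0,0],"rotation":[0,0,0],"fingers":1},{"offset":[0,0,0],"rotation":[0,0,0],"fingers":1},{"offset":[0,0,0],"rotation":[0,0,0],"fingers":1},{"offset":[0,0,0],"rotation":[0,0,0],"fingers":1},{"offset":[0,0,0],"rotation":[0,0,0],"fingers":1}]'|tail -1
python3 - <<'E'
from h import *
o=manip.get_obs();M=R.from_quat(o["ee_rot"]).as_matrix();p=o["position"]
f=lambda P:tuple(int(v) for v in ((proj("scene",[P])[0]+.5-[310,120])*8))
T=lambda *d:f(p+M@np.array(d))
o=[]
for n in("open","shut"):
    b=cv2.convertScaleAbs(cv2.resize(np.load(n+".npy")[120:190,310:360,::-1],(400,560),interpolation=cv2.INTER_CUBIC),alpha=2,beta=20)
    cv2.line(b,T(0,0,-.05),T(0,0,.019),(255,0,0),1);cv2.line(b,T(-.011,0,.019),T(.011,0,.019),(0,0,255),1)
    for y in(-.0425,.0425): cv2.line(b,T(-.011,y,.006),T(.011,y,.006),(0,255,0),1)
    o.append(b)
cv2.imwrite("pics/tips.png",np.hstack(o))
E
```

```text
clock: 6.68
position: [0.5444, 0.3218, 0.0834]
ee_rot: [-0.179, 0.973, -0.025, -0.144]
ft_force: [-0.3, -1.4, 0.5]
grip_width: 0.001
grip_width: 1.003
```

View pics/tips.png

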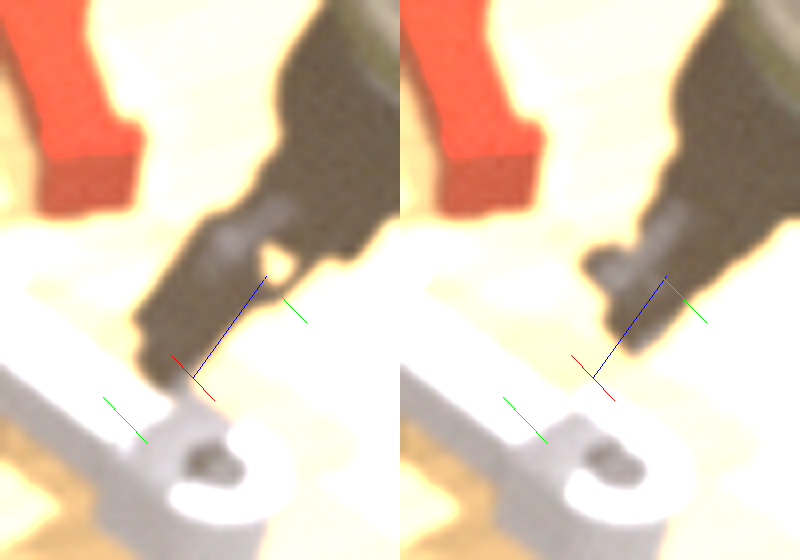

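The picture suggests the gripper sits about 28 mm farther back along the tool than predicted. The shut tip shows at (630,345) but is expected at (594,378). I'll go down in steps and check again from lower.

```bash
python3 g.py .544 .3164 .030 -.277 -.1025 -.955 -.347 .938 0|tail -2
python3 -m jog '[{"offset":[-0.035,-0.014,0.11],"rotation":[0,0,0.005],"fingers":1},{"offset":[-0.035,-0.014,0.11],"rotation":[0,0,0],"fingers":1},{"offset":[-0.03,-0.014,0.11],"rotation":[0,0,0],"fingers":1},{"offset":[0,0,0],"rotation":[0,0,0],"fingers":1}]'
python3 g.py .544 .3164 .030 -.277 -.1025 -.955 -.347 .938 0
python3 - <<'E'
from h import *
o=manip.get_obs();M=R.from_quat(o["ee_rot"]).as_matrix();p=o["position"]
im=manip.camera("scene")
f=lambda P:tuple(int(v) for v in ((proj("scene",[P])[0]+.5-[290,120])*7))
T=lambda *d:f(p+M@np.array(d))
b=cv2.convertScaleAbs(cv2.resize(im[120:200,290:390,::-1],(700,560),interpolation=cv2.INTER_CUBIC),alpha=1.5,beta=10)
for m in pose(MODEL["link"],.513,.305,.02,.354):
    h=cv2.convexHull(np.array([f(q) for q in m],np.int32));cv2.polylines(b,[h],1,(0,0,255),1)
cv2.line(b,T(0,0,-.05),T(0,0,.019),(255,0,0),1)
for y in(-.0425,.0425): cv2.line(b,T(-.011,y,.006),T(.011,y,.006),(0,255,0),1);cv2.line(b,T(0,y,-.05),T(0,y,.006),(0,255,0),1)
cv2.imwrite("pics/low.png",b)
E
```

```text
offset [-0.088 -0.034  0.345]
rot [0.001 0.003 0.005] rows>= 1.0
clock: 7.98
position: [0.5456, 0.315, 0.0295]
ee_rot: [-0.174, 0.974, -0.026, -0.146]
ft_force: [0.0, 0.3, -0.4]
grip_width: 0.999
t 7.97 pos [0.5456 0.315  0.0295] x [-0.897 -0.331  0.293] y [-0.346  0.938  0.   ] z [-0.275 -0.101 -0.956] 
q [-0.829  0.758  0.416  1.349 -0.322  1.397  1.555] F [ 0.   0.3 -0.4] tq [ 0.06 -0.24  0.04] w 0.999
offset [ 0.007  0.012 -0.001]
rot [ 0.     0.001 -0.001] rows>= 1.0
```

View pics/low.png

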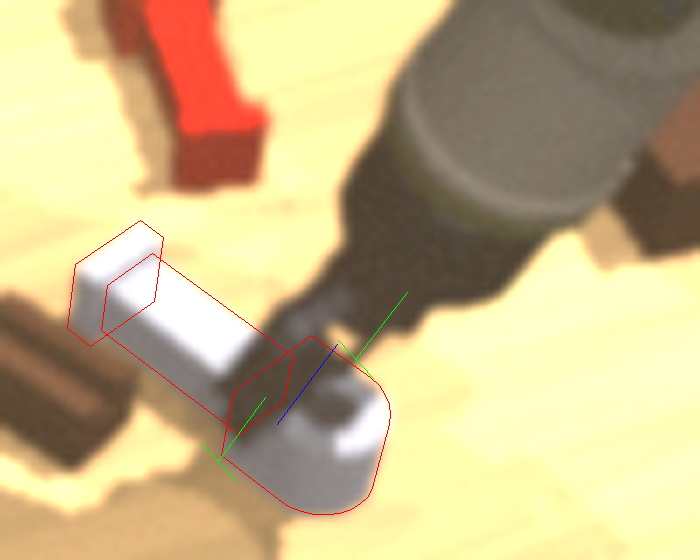

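```bash
for k in 1; do python3 -m jog '[{"offset":[0,0.01,0.033],"rotation":[0,0,0],"fingers":1},{"offset":[0,0,0],"rotation":[0,0,0],"fingers":1}]'|sed -n '2p;4p'; python3 -m jog '[{"offset":[0,0,0.033],"rotation":[0,0,0],"fingers":1},{"offset":[0,0,0],"rotation":[0,0,0],"fingers":1}]'|sed -n '2p;4p';done
```

```text
position: [0.5446, 0.3173, 0.0271]
ft_force: [-0.3, 0.3, -0.2]
position: [0.5431, 0.3163, 0.0219]
ft_force: [-0.3, 0.9, 0.0]
```

```bash
python3 -m jog '[{"offset":[0,0,0.033],"rotation":[0,0,0],"fingers":1},{"offset":[0,0,0],"rotation":[0,0,0],"fingers":1}]'|sed -n '2p;4p'; python3 -m jog '[{"offset":[0,0,0.02],"rotation":[0,0,0],"fingers":1},{"offset":[0,0,0],"rotation":[0,0,0],"fingers":1}]'|sed -n '2p;4p'
python3 - <<'E'
from h import *
o=manip.get_obs();M=R.from_quat(o["ee_rot"]).as_matrix();p=o["position"]
im=manip.camera("scene")
f=lambda P:tuple(int(v) for v in ((proj("scene",[P])[0]+.5-[310,140])*11))
T=lambda *d:f(p+M@np.array(d))
b=cv2.convertScaleAbs(cv2.resize(im[140:194,310:360,::-1],(550,594),interpolation=cv2.INTER_CUBIC),alpha=2.2,beta=10)
for y in(-.0425,-.0565,.0425): cv2.line(b,T(-.011,y,.006),T(.011,y,.006),(0,255,0),1);cv2.line(b,T(0,y,-.05),T(0,y,.006),(0,255,0),1)
cv2.imwrite("pics/low2.png",b)
E
```

```text
position: [0.5417, 0.3158, 0.017]
ft_force: [0.6, -0.1, -0.1]
position: [0.5411, 0.3155, 0.0144]
ft_force: [-0.3, 0.2, 0.1]
```

View pics/low2.png

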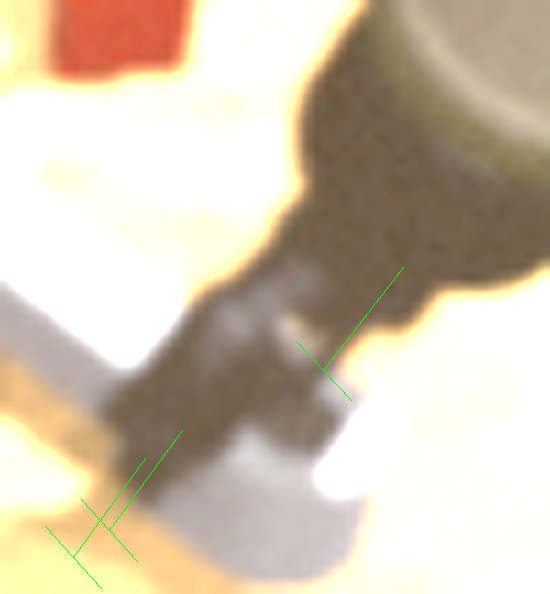

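```bash
python3 -m jog '[{"offset":[0,0,0],"rotation":[0,0,0],"fingers":-1},{"offset":[0,0,0],"rotation":[0,0,0],"fingers":-1},{"offset":[0,0,0],"rotation":[0,0,0],"fingers":-1},{"offset":[0,0,0],"rotation":[0,0,0],"fingers":-1},{"offset":[0,0,0],"rotation":[0,0,0],"fingers":-1},{"offset":[0,0,0],"rotation":[0,0,0],"fingers":-1}]' 90
python3 g.py .541 .3155 .1
```

```text
clock: 9.82
position: [0.542, 0.3156, 0.0153]
ee_rot: [-0.174, 0.974, -0.025, -0.144]
ft_force: [2.0, -0.3, 5.6]
grip_width: 0.533
t 9.82 pos [0.542  0.3156 0.0153] x [-0.898 -0.332  0.288] y [-0.346  0.938  0.001] z [-0.271 -0.099 -0.958] 
q [-0.832  0.764  0.411  1.371 -0.326  1.365  1.556] F [ 2.  -0.3  5.6] tq [-0.22 -0.26  0.11] w 0.533
offset [ 0.169  0.002 -0.539]
```

```bash
python3 -m jog '[{"offset":[0.03,0,-0.1],"rotation":[0,0,0],"fingers":-1},{"offset":[0.066,0,-0.21],"rotation":[0,0,0],"fingers":-1},{"offset":[0.066,0,-0.21],"rotation":[0,0,0],"fingers":-1},{"offset":[0.066,0,-0.21],"rotation":[0,0,0],"fingers":-1},{"offset":[0.066,0,-0.21],"rotation":[0,0,0],"fingers":-1},{"offset":[0.066,0,-0.21],"rotation":[0,0,0],"fingers":-1},{"offset":[0.066,0,-0.21],"rotation":[0,0,0],"fingers":-1},{"offset":[0,0,0],"rotation":[0,0,0],"fingers":-1}]'|tail -4
python3 g.py
python3 - <<'E'
from sim import *
q0=manip.get_obs()["joint_pos"];p=manip.get_obs()["position"];L=.3;U=np.pi/2;Y=-1.2
track(q0,[(p,.354,L,0),(p,Y,L,0),(p,Y,L,U),((.557,.12,.28),Y,L,U),((.557,.065,.2),Y,L,U),((.557,.065,.138),Y,L,U)],1)
track(q0,[(p,.354,L,0),(p,Y,L,U),((.557,.12,.28),Y,L,U),((.557,.065,.2),Y,L,U),((.557,.065,.138),Y,L,U)],1)
E
cat > g2.py <<'E'
# g2.py x y z yaw lean tilt sg
import sys,subprocess;from ik import *
a=[float(v) for v in sys.argv[1:]];M=objrot(a[3],a[4],a[5],a[6])
subprocess.run(["python3","g.py",*map(str,a[:3]),*map(str,M[:,2]),*map(str,M[:,1])])
E
python3 g2.py .54 .32 .28 -1.2 .3 0 1|tail -2
```

```text
position: [0.5402, 0.315, 0.2307]
ee_rot: [-0.174, 0.974, -0.024, -0.142]
ft_force: [0.5, 0.3, -6.6]
grip_width: 0.533
t 10.82 pos [0.5402 0.315  0.2307] x [-0.899 -0.332  0.286] y [-0.346  0.938  0.002] z [-0.269 -0.097 -0.958] 
q [-0.847  0.591  0.463  1.171 -0.275  1.724  1.506] F [ 0.5  0.3 -6.6] tq [ 0.27 -0.79  0.04] w 0.533
  wp 1 [-1.    0.38  0.73  1.52 -0.56  1.39  0.19] err 0.0 maxstep 0.12 margin 0.61
  wp 2 [-1.57  1.03  0.94  1.3   0.38  1.66 -0.41] err 0.0 maxstep 0.12 margin 0.4
  wp 3 [-1.64  0.78  1.1   1.73  0.56  1.39 -0.4 ] err 0.0 maxstep 0.04 margin 0.24
  wp 4 [-1.59  0.85  1.06  1.86  0.54  1.22 -0.51] err 0.0 maxstep 0.01 margin 0.28
  wp 5 [-1.55  0.94  0.98  1.86  0.5   1.16 -0.58] err 0.0 maxstep 0.01 margin 0.36
  wp 1 [-1.45  0.92  0.69  1.29  0.56  1.74 -0.52] err 0.0 maxstep 0.29 margin 0.32
  wp 2 [-1.47  0.61  0.81  1.72  0.75  1.51 -0.54] err 0.0 maxstep 0.04 margin 0.53
  wp 3 [-1.42  0.68  0.79  1.85  0.74  1.35 -0.66] err 0.0 maxstep 0.01 margin 0.55
  wp 4 [-1.38  0.79  0.74  1.86  0.7   1.28 -0.74] err 0.0 maxstep 0.01 margin 0.56
offset [ 0.084  0.033 -0.318]
rot [-0.225  0.003  0.743] rows>= 9.0
```

```bash
python3 -m jog '[{"offset":[0.0086,0,-0.0287],"rotation":[-0.025,0,0.0826],"fingers":-1},{"offset":[0.0086,0,-0.0287],"rotation":[-0.025,0,0.0826],"fingers":-1},{"offset":[0.0086,0,-0.0287],"rotation":[-0.025,0,0.0826],"fingers":-1},{"offset":[0.0086,0,-0.0287],"rotation":[-0.025,0,0.0826],"fingers":-1},{"offset":[0.0086,0,-0.0287],"rotation":[-0.025,0,0.0826],"fingers":-1},{"offset":[0.0086,0,-0.0287],"rotation":[-0.025,0,0.0826],"fingers":-1},{"offset":[0.0086,0,-0.0287],"rotation":[-0.025,0,0.0826],"fingers":-1},{"offset":[0.0086,0,-0.0287],"rotation":[-0.025,0,0.0826],"fingers":-1}]'|tail -4
python3 -m jog '[{"offset":[0,0,0],"rotation":[-0.025,0,0.0826],"fingers":-1},{"offset":[0,0,0],"rotation":[0,0,0],"fingers":-1}]'|tail -1
python3 g2.py .54 .3 .28 -1.2 .3 1.5708 1
```

```text
position: [0.5388, 0.3139, 0.2621]
ee_rot: [0.489, 0.86, 0.071, -0.128]
ft_force: [-0.8, 0.8, -5.6]
grip_width: 0.537
grip_width: 0.536
t 12.07 pos [0.5382 0.3141 0.2628] x [-0.347  0.892  0.29 ] y [ 0.932  0.363 -0.002] z [-0.108  0.27  -0.957] 
q [-1.004  0.355  0.741  1.478 -0.535  1.445  0.162] F [ 0.1  0.6 -5.5] tq [-0.73 -0.27 -0.  ] w 0.536
offset [-0.055 -0.023 -0.136]
rot [-0.001 -0.783  0.001] rows>= 9.0
```

Now I tilt the link upright in 9 rows of -0.087 about the tool's y axis.

```bash
python3 -m jog '[{"offset":[0,0,0],"rotation":[0,-0.087,0],"fingers":-1},{"offset":[0,0,0],"rotation":[0,-0.087,0],"fingers":-1},{"offset":[0,0,0],"rotation":[0,-0.087,0],"fingers":-1},{"offset":[0,0,0],"rotation":[0,-0.087,0],"fingers":-1},{"offset":[0,0,0],"rotation":[0,-0.087,0],"fingers":-1},{"offset":[0,0,0],"rotation":[0,-0.087,0],"fingers":-1},{"offset":[0,0,0],"rotation":[0,-0.087,0],"fingers":-1},{"offset":[0,0,0],"rotation":[0,-0.087,0],"fingers":-1}]'|tail -1
python3 -m jog '[{"offset":[0,0,0],"rotation":[0,-0.087,0],"fingers":-1},{"offset":[0,0,0],"rotation":[0,0,0],"fingers":-1}]'|tail -1
python3 g2.py .557 .12 .26 -1.2 .3 1.5708 1
```

```text
grip_width: 0.539
grip_width: 0.538
t 13.32 pos [0.5377 0.3166 0.2583] x [-0.117  0.268 -0.956] y [ 0.931  0.366 -0.012] z [ 0.347 -0.891 -0.292] 
q [-1.554  0.972  0.898  1.286  0.445  1.705 -0.395] F [-0.3 -0.4 -5.4] tq [ 2.1   0.86 -0.03] w 0.538
offset [-0.377 -0.36   1.21 ]
rot [0.    0.002 0.006] rows>= 1.0
```

```bash
python3 -m jog '[{"offset":[-0.027,-0.026,0.086],"rotation":[0,0.001,0.003],"fingers":-1},{"offset":[-0.054,-0.051,0.173],"rotation":[0,0.001,0.003],"fingers":-1},{"offset":[-0.054,-0.051,0.173],"rotation":[0,0,0],"fingers":-1},{"offset":[-0.054,-0.051,0.173],"rotation":[0,0,0],"fingers":-1},{"offset":[-0.054,-0.051,0.173],"rotation":[0,0,0],"fingers":-1},{"offset":[-0.054,-0.051,0.173],"rotation":[0,0,0],"fingers":-1},{"offset":[-0.054,-0.051,0.173],"rotation":[0,0,0],"fingers":-1},{"offset":[-0.027,-0.026,0.086],"rotation":[0,0,0],"fingers":-1}]'|tail -1
python3 g2.py .557 .065 .2 -1.2 .3 1.5708 1
python3 - <<'E'
from h import *
o=[]
for c in("scene","top"):
    im=manip.camera(c);np.save("held_%s.npy"%c,im)
    u,v=proj(c,[(.557,.1,.2)])[0].astype(int);o.append(cv2.resize(im[max(0,v-40):v+60,u-55:u+45,::-1],(400,400),interpolation=cv2.INTER_CUBIC))
cv2.imwrite("pics/held.png",np.hstack(o))
E
```

```text
grip_width: 0.537
t 14.32 pos [0.5577 0.1155 0.2639] x [-0.098  0.289 -0.952] y [0.934 0.356 0.011] z [ 0.342 -0.889 -0.305] 
q [-1.597  0.748  1.028  1.737  0.593  1.393 -0.469] F [ 0.1  0.  -5.4] tq [2.08 0.76 0.04] w 0.537
offset [ 0.309 -0.129  0.427]
rot [-0.002 -0.005 -0.006] rows>= 1.0
```

View pics/held.png

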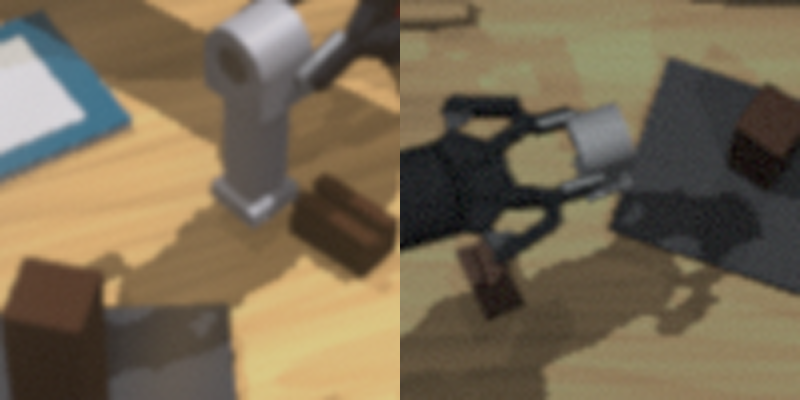

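```bash
cat > held.py <<'E'
# fit held casting: held.py name sg lean x_on_axis
import sys
from h import *
from ik import objrot
n,sg,L,xs=sys.argv[1],*map(float,sys.argv[2:5])
o=manip.get_obs();M=R.from_quat(o["ee_rot"]).as_matrix();p=o["position"]
M0=objrot(0,L,0,sg);Rn=M0.T  # object axes in tool frame (object frame=world at yaw 0)
ims={c:manip.camera(c) for c in INF}
def place(v): # v: along, across(y), thru(z), e_y, e_x(yaw about axis), e_z
    Ro=M@Rn@R.from_euler("yxz",v[3:6]).as_matrix()
    return [p+(b-[xs+v[0],v[1],v[2]])@Ro.T for b in MODEL[n]],Ro
masks={}
for c in ims:
    h=cv2.cvtColor(up(ims[c]),cv2.COLOR_RGB2HSV);m=((h[:,:,1]<70)&(h[:,:,2]>75)).astype(np.uint8)
    roi=cv2.dilate(render(c,place(np.zeros(6))[0]),np.ones((45,45)));m=cv2.morphologyEx(m&roi,cv2.MORPH_OPEN,np.ones((13,13)));_,l,s,_=cv2.connectedComponentsWithStats(m)
    masks[c]=cv2.morphologyEx((l==1+np.argmax(s[1:,4])).astype(np.uint8),cv2.MORPH_CLOSE,np.ones((25,25)))
def run(sel):
    def cost(v):
        v=np.r_[v[0],v[1],v[2],v[3],0,v[4]];s=0
        for c in sel:
            r=render(c,place(v)[0]);s+=1-(r&masks[c]).sum()/(r|masks[c]).sum()
        return s+.02*((v[1]/.004)**2+(v[5]/.1)**2)
    x0=np.zeros(5);sim=np.vstack([x0]+[x0+d for d in np.diag([.01,.004,.008,.1,.05])])
    r=minimize(cost,x0,method="Nelder-Mead",options=dict(initial_simplex=sim,maxiter=300,xatol=1e-4,fatol=1e-4))
    v=np.r_[r.x[:4],0,r.x[4]];b,Ro=place(v);ft=np.vstack(b)[:8]
    print(sel,"along/across/thru/ey/ez",r.x.round(4),round(r.fun,3),"axis",Ro[:,0].round(3),"foot lowest",ft[:,2].min().round(4),"foot ctr",ft[[0,1,2,3]].mean(0).round(4));return b
b=run(["scene"]);run(["top"]);b=run(["scene","top"])
vv=[]
for c in ims:
    v=up(ims[c])[:,:,::-1].copy()
    for m,col in((masks[c],(0,255,0)),(render(c,b),(0,0,255))): cv2.drawContours(v,cv2.findContours(m,0,2)[0],-1,col,2)
    u=(proj(c,[p])[0]*S).astype(int);vv.append(cv2.resize(v[max(0,u[1]-140):u[1]+260,max(0,u[0]-200):u[0]+200],(400,400)))
cv2.imwrite("pics/heldfit_%s.png"%n,np.hstack(vv))
E
python3 held.py link 1 .3 .033
```

```text
['scene'] along/across/thru/ey/ez [-0.0008  0.0018 -0.0081  0.0166  0.0159] 0.075 axis [ 0.013 -0.021  1.   ] foot lowest 0.1565 foot ctr [0.5518 0.1252 0.1571]
['top'] along/across/thru/ey/ez [ 0.0043 -0.0066 -0.0032 -0.0186 -0.1674] 0.244 axis [-0.17  -0.053  0.984] foot lowest 0.1508 foot ctr [0.5817 0.1273 0.1546]
['scene', 'top'] along/across/thru/ey/ez [-0.0079 -0.0021 -0.004  -0.0215 -0.0433] 0.432 axis [-0.056 -0.006  0.998] foot lowest 0.1628 foot ctr [0.5638 0.1212 0.1641]
```

Run:
```python
from workcell import manip;from scipy.spatial.transform import Rotation as R;import numpy as np
o=manip.get_obs();M=R.from_quat(o["ee_rot"]).as_matrix()
print((M.T@(np.array([.562,.056,.155])-o["position"])/.15).round(3), (M.T@[0,0,-.01]/.15).round(4))
```

```text
[ 0.568 -0.134  0.6  ] [ 0.0636 -0.0008  0.0201]
```

```bash
python3 -m jog '[{"offset":[0.071,-0.017,0.075],"rotation":[0,-0.008,0.001],"fingers":-1},{"offset":[0.071,-0.017,0.075],"rotation":[0,0,0],"fingers":-1},{"offset":[0.071,-0.017,0.075],"rotation":[0,0,0],"fingers":-1},{"offset":[0.071,-0.017,0.075],"rotation":[0,0,0],"fingers":-1},{"offset":[0.071,-0.017,0.075],"rotation":[0,0,0],"fingers":-1},{"offset":[0.071,-0.017,0.075],"rotation":[0,0,0],"fingers":-1},{"offset":[0.071,-0.017,0.075],"rotation":[0,0,0],"fingers":-1},{"offset":[0.071,-0.017,0.075],"rotation":[0,0,0],"fingers":-1}]'|tail -1
python3 -m jog '[{"offset":[0,0,0],"rotation":[0,0,0],"fingers":-1},{"offset":[0,0,0],"rotation":[0,0,0],"fingers":-1}]'|tail -1
python3 g2.py .562 .056 .145 -1.2 .3 1.5708 1
python3 held.py link 1 .3 .033|head -1
```

```text
grip_width: 0.532
grip_width: 0.536
t 15.78 pos [0.5625 0.0536 0.1564] x [-0.089  0.269 -0.959] y [0.933 0.359 0.014] z [ 0.348 -0.894 -0.284] 
q [-1.514  0.884  0.955  1.871  0.574  1.183 -0.622] F [ 0.1 -1.  -4.8] tq [2.06 0.81 0.07] w 0.536
offset [0.078 0.002 0.006]
rot [ 0.     0.006 -0.007] rows>= 1.0
['scene'] along/across/thru/ey/ez [-0.0042  0.0006 -0.009  -0.017   0.0314] 0.191 axis [0.006 0.034 0.999] foot lowest 0.0515 foot ctr [0.5581 0.0583 0.0524]
```

```bash
python3 -m jog '[{"offset":[0.0357,0.0043,-0.0024],"rotation":[0,0,0],"fingers":-1},{"offset":[0.0357,0.0043,-0.0024],"rotation":[0,0.002,0],"fingers":-1},{"offset":[0.0357,0.0043,-0.0024],"rotation":[0,0,0],"fingers":-1},{"offset":[0,0,0],"rotation":[0,0,0],"fingers":-1}]'|sed -n '2p;4p'
for i in 1; do python3 -m jog '[{"offset":[0.0096,0,0.0028],"rotation":[0,0,0],"fingers":-1},{"offset":[0,0,0],"rotation":[0,0,0],"fingers":-1}]'|sed -n '2p;4p';python3 -m jog '[{"offset":[0.0096,0,0.0028],"rotation":[0,0,0],"fingers":-1},{"offset":[0,0,0],"rotation":[0,0,0],"fingers":-1}]'|sed -n '2p;4p'; done
```

```text
position: [0.5622, 0.0596, 0.1406]
ft_force: [-0.2, -1.1, -5.3]
position: [0.5622, 0.0592, 0.1396]
ft_force: [-0.5, -0.6, -5.4]
position: [0.5622, 0.0593, 0.138]
ft_force: [0.1, 0.5, -5.4]
```

```bash
python3 -m jog '[{"offset":[0.0064,0,0.0019],"rotation":[0,0,0],"fingers":-1},{"offset":[0,0,0],"rotation":[0,0,0],"fingers":-1}]'|sed -n '2p;4p';python3 -m jog '[{"offset":[0.0064,0,0.0019],"rotation":[0,0,0],"fingers":-1},{"offset":[0,0,0],"rotation":[0,0,0],"fingers":-1}]'|sed -n '2p;4p'; python3 g.py|tail -1
```

```text
position: [0.5622, 0.0593, 0.137]
ft_force: [0.4, 0.5, -5.6]
position: [0.5622, 0.0593, 0.136]
ft_force: [0.1, 0.6, -5.5]
q [-1.501  0.917  0.928  1.859  0.553  1.173 -0.641] F [ 0.1  0.6 -5.5] tq [2.08 0.81 0.02] w 0.53
```

```bash
python3 -m jog '[{"offset":[0.0064,0,0.0019],"rotation":[0,0,0],"fingers":-1},{"offset":[0,0,0],"rotation":[0,0,0],"fingers":-1}]'|sed -n '2p;4p';python3 -m jog '[{"offset":[0.0064,0,0.0019],"rotation":[0,0,0],"fingers":-1},{"offset":[0,0,0],"rotation":[0,0,0],"fingers":-1}]'|sed -n '2p;4p'; python3 -m jog '[{"offset":[0.0064,0,0.0019],"rotation":[0,0,0],"fingers":-1},{"offset":[0,0,0],"rotation":[0,0,0],"fingers":-1}]'|sed -n '2p;4p';python3 g.py|tail -1
```

```text
position: [0.5624, 0.0593, 0.1356]
ft_force: [-0.7, 0.1, -1.3]
position: [0.5626, 0.0591, 0.1355]
ft_force: [-2.8, 3.1, 6.9]
position: [0.5627, 0.059, 0.1355]
ft_force: [-5.1, 5.1, 12.5]
q [-1.499  0.921  0.926  1.858  0.553  1.174 -0.644] F [-5.1  5.1 12.5] tq [-1.31  0.32 -0.71] w 0.534
```

```bash
python3 -m jog '[{"offset":[-0.0085,0,-0.0025],"rotation":[0,0,0],"fingers":-1},{"offset":[0,0,0],"rotation":[0,0,0],"fingers":-1}]'|sed -n '2p;4p'
python3 -m jog '[{"offset":[0,0,0],"rotation":[0,0,0],"fingers":0.15},{"offset":[0,0,0],"rotation":[0,0,0],"fingers":0.25},{"offset":[0,0,0],"rotation":[0,0,0],"fingers":0.35},{"offset":[0,0,0],"rotation":[0,0,0],"fingers":0.45},{"offset":[0,0,0],"rotation":[0,0,0],"fingers":0.5},{"offset":[0,0,0],"rotation":[0,0,0],"fingers":0.5}]' 20|tail -4
python3 held.py link 1 .3 .033|head -1
```

```text
position: [0.5625, 0.0592, 0.1355]
ft_force: [-2.8, 2.2, 5.9]
position: [0.5622, 0.0593, 0.1344]
ee_rot: [0.458, 0.659, -0.334, 0.495]
ft_force: [0.4, 0.1, 0.6]
grip_width: 0.748
['scene'] along/across/thru/ey/ez [-0.0029  0.0002 -0.0072 -0.0439 -0.0608] 0.342 axis [-0.088  0.022  0.996] foot lowest 0.0268 foot ctr [0.5687 0.0637 0.0293]
```

```bash
python3 -m jog '[{"offset":[0,0,-0.05],"rotation":[0,0,0],"fingers":0.5},{"offset":[0,0,-0.1],"rotation":[0,0,0],"fingers":0.5},{"offset":[0,0,-0.1],"rotation":[0,0,0],"fingers":0.5},{"offset":[0,0,-0.15],"rotation":[0,0,0],"fingers":0.5},{"offset":[0,0,-0.25],"rotation":[0,0,0],"fingers":0.5},{"offset":[0,0,-0.3],"rotation":[0,0,0],"fingers":0.5},{"offset":[0,0,0],"rotation":[0,0,0],"fingers":0.5}]'|tail -4
cat > stand.py <<'E'
# fit standing casting; stand.py name x y yaw
import sys
from h import *
n=sys.argv[1];x0=np.array([*map(float,sys.argv[2:5])]);hl=.085 if n=="column" else .075
up_=lambda b:np.c_[-b[:,2],b[:,1],b[:,0]]  # x->up, z->-x(heading)
ST=[up_(b) for b in MODEL[n]]
ims={c:manip.camera(c) for c in INF};masks={}
P=lambda v:[b@(R.from_rotvec([v[3],v[4],0])*R.from_euler("z",v[2])).as_matrix().T+[v[0],v[1],.03+hl] for b in ST]
for c in ims:
    h=cv2.cvtColor(up(ims[c]),cv2.COLOR_RGB2HSV);m=((h[:,:,1]<70)&(h[:,:,2]>78)).astype(np.uint8)
    roi=cv2.dilate(render(c,P([*x0,0,0])),np.ones((45,45)));m=cv2.morphologyEx(m&roi,cv2.MORPH_OPEN,np.ones((13,13)));_,l,s,_=cv2.connectedComponentsWithStats(m)
    masks[c]=(l==1+np.argmax(s[1:,4])).astype(np.uint8)
def cost(v,sel):
    s=0
    for c in sel:
        r=render(c,P([*v,0,0][:5]));s+=1-(r&masks[c]).sum()/(r|masks[c]).sum()
    return s
for sel in(["scene"],["top"],["scene","top"]):
    sim=np.vstack([x0]+[x0+d for d in np.diag([.01,.01,.1])])
    r=minimize(cost,x0,(sel,),method="Nelder-Mead",options=dict(initial_simplex=sim,xatol=1e-4,fatol=1e-4,maxiter=200));x=r.x
    d=x[:2]-[.579,-.0266];c,s=np.cos(-.32),np.sin(-.32)
    print(sel,x.round(4),round(r.fun,3),"plate frame",np.round([c*d[0]+s*d[1],-s*d[0]+c*d[1]],4))
o=[]
for c in ims:
    u,v=proj(c,[(*x0[:2],.09)])[0].astype(int);b=up(ims[c])[:,:,::-1].copy()
    cv2.drawContours(b,cv2.findContours(render(c,P([*x,0,0])),0,2)[0],-1,(0,0,255),1)
    o.append(cv2.resize(b[(v-50)*S:(v+50)*S,(u-50)*S:(u+50)*S],(400,400)))
cv2.imwrite("pics/stand_%s.png"%n,np.hstack(o))
E
python3 g.py; python3 stand.py link .558 .064 -1.2; python3 -c "
from h import *
np.save('s_a.npy',manip.camera('scene'))"
```

```text
position: [0.5124, 0.1918, 0.1754]
ee_rot: [0.456, 0.661, -0.331, 0.495]
ft_force: [0.8, 0.4, 0.2]
grip_width: 0.751
t 20.1 pos [0.5124 0.1918 0.1754] x [-0.093  0.275 -0.957] y [0.931 0.365 0.014] z [ 0.353 -0.89  -0.29 ] 
q [-1.628  0.896  0.893  1.69   0.476  1.443 -0.6  ] F [0.8 0.4 0.2] tq [0.89 0.37 0.07] w 0.751
['scene'] [ 0.562   0.0664 -1.2419] 0.335 plate frame [-0.0453  0.0829]
['top'] [ 0.5644  0.0632 -1.2103] 0.341 plate frame [-0.0421  0.0807]
['scene', 'top'] [ 0.5643  0.0639 -1.1846] 0.7 plate frame [-0.0425  0.0813]
```

View pics/stand_link.png

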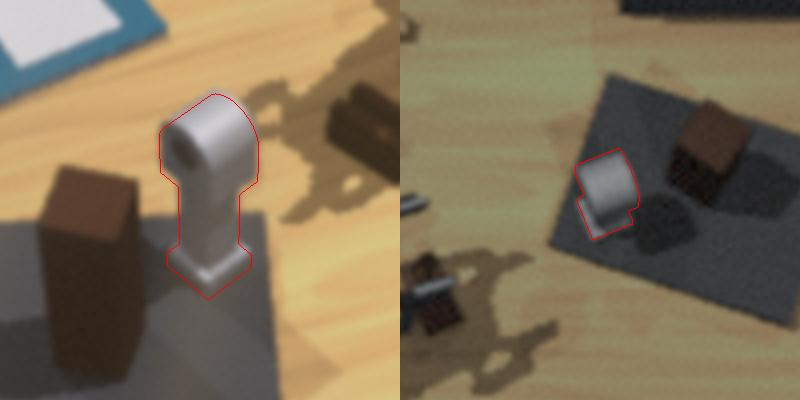

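The left half shows the link upright with its foot at (210,275), and both views match the fitted outline. I'll watch it for more than a second.

```bash
python3 -m jog '[{"offset":[0,0,-0.2],"rotation":[0,0,0],"fingers":1},{"offset":[0,0,-0.2],"rotation":[0,0,0],"fingers":1},{"offset":[0,0,0],"rotation":[0,0,0],"fingers":1},{"offset":[0,0,0],"rotation":[0,0,0],"fingers":1},{"offset":[0,0,0],"rotation":[0,0,0],"fingers":1},{"offset":[0,0,0],"rotation":[0,0,0],"fingers":1},{"offset":[0,0,0],"rotation":[0,0,0],"fingers":1},{"offset":[0,0,0],"rotation":[0,0,0],"fingers":1}]'|head -1
python3 -m jog '[{"offset":[0,0,0],"rotation":[0,0,0],"fingers":1},{"offset":[0,0,0],"rotation":[0,0,0],"fingers":1}]'|head -1
python3 - <<'E'
from h import *
a=np.load("s_a.npy").astype(int);b=manip.camera("scene").astype(int)
u,v=proj("scene",[(.562,.064,.105)])[0].astype(int);d=abs(a-b)[v-30:v+32,u-16:u+16].max(2);print("link roi diff mean/max",d.mean(),d.max(), "scene overall",abs(a-b).mean())
from sim import *
q0=manip.get_obs()["joint_pos"];p=manip.get_obs()["position"];L=.3;U=np.pi/2
print(p)
for sg in(-1,1):
  for Y in(1.6,1.2,1.):
    print(sg,Y)
    # retreat: un-tilt while rising to high, then swing over to the right
    q,b=track(q0,[(p,-1.2,L,U),((.45,.2,.4),-1.2,L,U),((.45,.2,.4),-1.2,L,0)],1,False);print(q.round(2),b)
    y0=-1.2 if sg==1 else -1.2+np.pi
    q,b=track(q,[((.45,.2,.4),y0,L if sg==1 else -L,0),((.45,0,.4),y0,0,0),((.477,-.269,.25),.765,0,0),((.477,-.269,.15),.765,L,0),((.477,-.269,.02),.765,L,0),((.477,-.269,.3),.765,L,0),((.477,-.269,.3),Y,L,0),((.477,-.269,.3),Y,L,U),((.529,-.1,.3),Y,L,U),((.529,-.084,.178),Y,L,U)],sg);print("bad",b)
E
```

```text
clock: 21.25
clock: 21.5
link roi diff mean/max 3.3755040322580645 75 scene overall 4.044559054904514
[0.49199154 0.2401197  0.1926287 ]
-1 1.6
[-1.85 -0.32  1.28  1.53  0.02  1.64 -0.21] 0
  wp 1 [-1.5  -0.44  1.01  1.6   0.38  1.77 -0.09] err 0.0 maxstep 0.04 margin 0.06
  wp 2 [-1.24 -0.5   1.34  1.77  0.52  1.45 -0.78] err 0.0283 maxstep 0.12 margin 0.0
  wp 3 [-1.33 -0.5   1.34  1.98  0.75  1.41 -0.99] err 0.0801 maxstep 0.02 margin 0.0
  wp 4 [-1.24 -0.5   1.34  2.21  0.83  1.15 -1.08] err 0.1343 maxstep 0.02 margin 0.0
  wp 5 [-1.45 -0.5   1.34  1.68  0.71  1.73 -0.9 ] err 0.1228 maxstep 0.05 margin 0.0
  wp 6 [-1.41 -0.5   1.3   1.72  0.78  1.6  -0.12] err 0.0416 maxstep 0.07 margin 0.0
  wp 7 [-0.76 -0.5   1.34  1.85 -0.42  1.54  0.36] err 0.2122 maxstep 0.12 margin 0.0
  wp 8 [-0.97 -0.5   1.34  1.94 -0.55  1.39  0.29] err 0.2071 maxstep 0.02 margin 0.0
  wp 9 [-0.95 -0.5   1.34  2.12 -0.5   1.2   0.38] err 0.1902 maxstep 0.02 margin 0.0
bad 8
-1 1.2
[-1.85 -0.32  1.28  1.53  0.02  1.64 -0.21] 0
  wp 1 [-1.5  -0.44  1.01  1.6   0.38  1.77 -0.09] err 0.0 maxstep 0.04 margin 
[... 3317 characters left out ...]
in 0.06
  wp 2 [-1.24 -0.5   1.34  1.77  0.52  1.45  2.37] err 0.0283 maxstep 0.22 margin 0.0
  wp 3 [-1.33 -0.5   1.34  1.98  0.75  1.41  2.15] err 0.0801 maxstep 0.02 margin 0.0
  wp 4 [-1.24 -0.5   1.34  2.21  0.83  1.15  2.06] err 0.1343 maxstep 0.02 margin 0.0
  wp 5 [-1.45 -0.5   1.34  1.68  0.71  1.73  2.24] err 0.1228 maxstep 0.05 margin 0.0
  wp 6 [-1.46 -0.5   1.34  1.69  0.74  1.7   2.45] err 0.0445 maxstep 0.02 margin 0.0
  wp 7 [-0.84 -0.5   1.34  1.79 -0.33  1.24  2.6 ] err 0.1554 maxstep 0.11 margin 0.0
  wp 8 [-0.97 -0.5   1.19  1.92 -0.37  1.02  2.6 ] err 0.1517 maxstep 0.03 margin 0.0
  wp 9 [-1.06 -0.5   1.26  2.13 -0.27  0.74  2.6 ] err 0.133 maxstep 0.03 margin 0.0
bad 8
```

```bash
cat > s3.py <<'E'
from sim import *
q0=manip.get_obs()["joint_pos"];p=manip.get_obs()["position"];L=.3;U=np.pi/2
print("return")
W=[(p,-1.2,L,U),((.54,.3,.26),-1.2,L,U),((.54,.3,.3),-1.2,L,0),((.54,.3,.3),-1.2,0,0),((.6,0,.33),-1.8,0,0),((.5,-.269,.25),-2.377,0,0),((.477,-.269,.15),-2.377,-L,0),((.477,-.269,.02),-2.377,-L,0)]
q,b=track(q0,W,1)
for Y in(1.6,1.3,1.):
    print(Y);track(q,[((.477,-.269,.02),.765,L,0),((.5,-.28,.3),.765,L,0),((.5,-.28,.3),Y,L,0),((.5,-.28,.3),Y,L,U),((.529,-.1,.3),Y,L,U),((.529,-.084,.178),Y,L,U)],-1)
E
python3 s3.py
```

```text
return
  wp 1 [-1.55  0.94  0.89  1.33  0.47  1.68 -0.42] err 0.0 maxstep 0.03 margin 0.38
  wp 2 [-0.99  0.33  0.76  1.43 -0.52  1.51  0.16] err 0.0 maxstep 0.13 margin 0.55
  wp 3 [-1.17  0.35  0.79  1.39 -0.25  1.51 -0.03] err 0.0 maxstep 0.02 margin 0.55
  wp 4 [-0.82  0.35  1.    1.39 -0.29  1.56 -0.08] err 0.0 maxstep 0.05 margin 0.34
  wp 5 [-0.52  0.34  1.18  1.62 -0.32  1.4  -0.12] err 0.0 maxstep 0.05 margin 0.16
  wp 6 [-0.6   0.55  1.15  1.72 -0.22  1.28 -0.22] err 0.0 maxstep 0.02 margin 0.19
  wp 7 [-0.5   0.7   1.01  1.82 -0.35  1.06 -0.19] err 0.0 maxstep 0.02 margin 0.33
1.6
  wp 1 [-0.57  0.49  1.21  1.44 -0.16  1.57 -0.19] err 0.0 maxstep 0.05 margin 0.13
  wp 2 [-0.8   0.12  1.16  1.66  0.17  1.32  0.35] err 0.0 maxstep 0.05 margin 0.18
  wp 3 [ 1.16  0.94 -0.68  1.02 -0.55  2.06  0.44] err 0.0001 maxstep 0.4 margin 0.0
  wp 4 [ 1.12  0.74 -0.77  1.4  -0.64  1.76  0.45] err 0.0 maxstep 0.04 margin 0.3
  wp 5 [ 1.09  0.87 -0.72  1.48 -0.56  1.62  0.59] err 0.0 maxstep 0.01 margin 0.44
1.3
  wp 1 [-0.57  0.49  1.21  1.44 -0.16  1.57 -0.19] err 0.0 maxstep 0.05 margin 0.13
  wp 2 [-0.73  0.27  1.18  1.59  0.04  1.4   0.16] err 0.0 maxstep 0.03 margin 0.16
  wp 3 [ 0.75  0.69  0.25  1.32 -1.09  2.06  0.71] err 0.0 maxstep 0.23 margin 0.0
  wp 4 [ 0.56  0.45  0.17  1.69 -1.13  1.8   0.7 ] err 0.0 maxstep 0.04 margin 0.14
  wp 5 [ 0.55  0.6   0.16  1.77 -1.13  1.68  0.9 ] err 0.0 maxstep 0.02 margin 0.14
1.0
  wp 1 [-0.57  0.49  1.21  1.44 -0.16  1.57 -0.19] err 0.0 maxstep 0.05 margin 0.13
  wp 2 [-0.64  0.4   1.2   1.51 -0.08  1.49 -0.03] err 0.0 maxstep 0.01 margin 0.14
  wp 3 [ 0.6   0.56  0.52  1.6  -1.27  1.93  0.72] err 0.0 maxstep 0.27 margin 0.0
  wp 4 [ 0.51  0.27  0.27  1.94 -1.27  1.59  0.67] err 0.0 maxstep 0.06 margin 0.0
  wp 5 [ 0.7   0.45  0.03  2.01 -1.27  1.45  0.89] err 0.0 maxstep 0.02 margin 0.0
```

```bash
python3 g2.py .54 .3 .28 -1.2 .3 0 1
```

```text
t 21.55 pos [0.492  0.2401 0.1926] x [-0.091  0.273 -0.958] y [0.933 0.358 0.013] z [ 0.347 -0.893 -0.288] 
q [-1.655  0.908  0.881  1.6    0.449  1.552 -0.58 ] F [-0.2 -0.8 -0.5] tq [0.99 0.4  0.07] w 0.998
offset [-0.478  0.45  -0.413]
rot [ 0.005  0.79  -0.006] rows>= 9.0
```

```bash
python3 -m jog '[{"offset":[-0.12,0.1125,-0.103],"rotation":[0,0,0],"fingers":1},{"offset":[-0.12,0.1125,-0.103],"rotation":[0,0,0],"fingers":1},{"offset":[-0.12,0.1125,-0.103],"rotation":[0,0,0],"fingers":1},{"offset":[-0.12,0.1125,-0.103],"rotation":[0,0.07,0],"fingers":1},{"offset":[0,0,0],"rotation":[0,0.09,0],"fingers":1},{"offset":[0,0,0],"rotation":[0,0.09,0],"fingers":1},{"offset":[0,0,0],"rotation":[0,0.09,0],"fingers":1},{"offset":[0,0,0],"rotation":[0,0.09,0],"fingers":1}]'|head -1
python3 -m jog '[{"offset":[0,0,0],"rotation":[0,0.09,0],"fingers":1},{"offset":[0,0,0],"rotation":[0,0.09,0],"fingers":1},{"offset":[0,0,0],"rotation":[0,0.03,0],"fingers":1},{"offset":[0,0,0],"rotation":[0,0,0],"fingers":1}]'|head -1
python3 g2.py .6 0 .32 -1.8 0 0 1
```

```text
clock: 22.55
clock: 23.05
t 23.05 pos [0.5409 0.2978 0.2807] x [-0.355  0.935  0.001] y [0.935 0.355 0.014] z [ 0.013  0.006 -1.   ] 
q [-1.172  0.337  0.777  1.436 -0.236  1.45  -0.034] F [-0.5 -0.7  0.3] tq [0.02 0.04 0.02] w 0.998
offset [-1.995 -0.333 -0.268]
rot [ 0.007 -0.003  0.296] rows>= 4.0
```

```bash
python3 -m jog '[{"offset":[-0.333,-0.055,-0.045],"rotation":[0,0,0],"fingers":1},{"offset":[-0.333,-0.055,-0.045],"rotation":[0,0,0],"fingers":1},{"offset":[-0.333,-0.055,-0.045],"rotation":[0,0,0],"fingers":1},{"offset":[-0.333,-0.055,-0.045],"rotation":[0,0,0],"fingers":1},{"offset":[-0.333,-0.055,-0.045],"rotation":[0,0,0],"fingers":1},{"offset":[-0.333,-0.055,-0.045],"rotation":[0,0,0],"fingers":1},{"offset":[0,0,0],"rotation":[0.0035,0,0.09],"fingers":1},{"offset":[0,0,0],"rotation":[0.0035,0,0.09],"fingers":1}]'|head -2
python3 -m jog '[{"offset":[0,0,0],"rotation":[0,0,0.09],"fingers":1},{"offset":[0,0,0],"rotation":[0,0,0.03],"fingers":1},{"offset":[-0.316,-0.04,0],"rotation":[0,0,0],"fingers":1},{"offset":[-0.316,-0.04,0.03],"rotation":[0,0,0],"fingers":1},{"offset":[-0.316,-0.04,0.03],"rotation":[0,0,0],"fingers":1},{"offset":[-0.316,-0.04,0.06],"rotation":[0,0,0],"fingers":1},{"offset":[-0.316,-0.04,0.06],"rotation":[0,0,0],"fingers":1},{"offset":[-0.316,-0.04,0.06],"rotation":[0,0,0],"fingers":1}]'|head -2
python3 g2.py .477 -.269 .15 -2.3766 -.3 0 1
```

```text
clock: 24.05
position: [0.601, 0.0026, 0.3194]
clock: 25.05
position: [0.5001, -0.2661, 0.2826]
t 25.05 pos [ 0.5001 -0.2661  0.2826] x [0.228 0.974 0.001] y [ 0.974 -0.228 -0.003] z [-0.003  0.002 -1.   ] 
q [-0.491  0.287  1.111  1.562 -0.258  1.456  0.404] F [0.4 0.8 0.5] tq [-0.   -0.09 -0.01] w 0.999
offset [-0.055 -0.143  0.885]
rot [ 0.041 -0.146  0.286] rows>= 4.0
```

```bash
python3 -m jog '[{"offset":[0,0,0],"rotation":[0.0103,-0.0365,0.0715],"fingers":1},{"offset":[0,0,0],"rotation":[0.0103,-0.0365,0.0715],"fingers":1},{"offset":[0,0,0],"rotation":[0.0103,-0.0365,0.0715],"fingers":1},{"offset":[0,0,0],"rotation":[0.0103,-0.0365,0.0715],"fingers":1},{"offset":[0,0,0],"rotation":[0,0,0],"fingers":1}]'|head -2
python3 g2.py .4731 -.2706 .09 -2.3736 -.3 0 1
```

```text
clock: 25.68
position: [0.5018, -0.2638, 0.2821]
t 25.68 pos [ 0.5018 -0.2638  0.2821] x [ 0.687  0.663 -0.298] y [ 0.694 -0.72  -0.   ] z [-0.215 -0.207 -0.955] 
q [-0.618  0.507  1.233  1.483 -0.181  1.547 -0.206] F [-0.8 -0.2 -0.2] tq [ 0.25 -0.21  0.05] w 1.002
offset [ 0.22  -0.1    1.273]
rot [-0.     0.001 -0.   ] rows>= 1.0
```

```bash
python3 -m jog '[{"offset":[0.037,-0.017,0.212],"rotation":[0,0,0],"fingers":1},{"offset":[0.037,-0.017,0.212],"rotation":[0,0,0],"fingers":1},{"offset":[0.037,-0.017,0.212],"rotation":[0,0,0],"fingers":1},{"offset":[0.037,-0.017,0.212],"rotation":[0,0,0],"fingers":1},{"offset":[0.037,-0.017,0.212],"rotation":[0,0,0],"fingers":1},{"offset":[0.037,-0.017,0.212],"rotation":[0,0,0],"fingers":1},{"offset":[0,0,0],"rotation":[0,0,0],"fingers":1}]'|head -2
python3 g2.py .4731 -.2706 .022 -2.3736 -.3 0 1
python3 - <<'E'
from h import *
from fit import fit
E
true
```

```text
clock: 26.55
position: [0.4707, -0.2714, 0.0899]
t 26.55 pos [ 0.4707 -0.2714  0.0899] x [ 0.689  0.662 -0.295] y [ 0.692 -0.722 -0.003] z [-0.215 -0.202 -0.956] 
q [-0.567  0.619  1.114  1.786 -0.287  1.173 -0.189] F [-0.5 -0.9  1.1] tq [ 0.19 -0.21 -0.01] w 0.997
offset [0.148 0.009 0.428]
rot [-0.002 -0.    -0.002] rows>= 1.0
column ['scene'] [ 0.4284 -0.3125  0.7777] 0.175
column ['top'] [ 0.4315 -0.3209  0.7501] 0.391
column ['scene', 'top'] [ 0.4313 -0.3142  0.7908] 0.64Traceback (most recent call last):
  File "<stdin>", line 2, in <module>
  File "fit.py", line 23, in <module>
    masks[c]=(l==1+np.argmax(s[1:,4])).astype(np.uint8)
                   ~~~~~~~~~^^^^^^^^^
    return _wrapfunc(a, 'argmax', axis=axis, out=out, **kwds)
    return bound(*args, **kwds)
ValueError: attempt to get argmax of an empty sequence
```

```bash
python3 -m jog '[{"offset":[0.037,0.002,0.107],"rotation":[0,0,0],"fingers":1},{"offset":[0.037,0.002,0.107],"rotation":[0,0,0],"fingers":1},{"offset":[0.037,0.002,0.107],"rotation":[0,0,0],"fingers":1},{"offset":[0.037,0.002,0.107],"rotation":[0,0,0],"fingers":1},{"offset":[0,0,0],"rotation":[0,0,0],"fingers":1}]'
python3 -m jog '[{"offset":[0,0,0],"rotation":[0,0,0],"fingers":-1},{"offset":[0,0,0],"rotation":[0,0,0],"fingers":-1},{"offset":[0,0,0],"rotation":[0,0,0],"fingers":-1},{"offset":[0,0,0],"rotation":[0,0,0],"fingers":-1},{"offset":[0,0,0],"rotation":[0,0,0],"fingers":-1},{"offset":[0,0,0],"rotation":[0,0,0],"fingers":-1}]' 90
python3 g.py .5 -.28 .3
```

```text
clock: 27.28
position: [0.4738, -0.271, 0.0217]
ee_rot: [0.918, 0.368, -0.139, 0.055]
ft_force: [-0.7, 0.2, 0.5]
grip_width: 1.003
clock: 28.02
position: [0.4752, -0.2711, 0.0245]
ee_rot: [0.918, 0.368, -0.137, 0.055]
ft_force: [-2.8, 5.5, 13.8]
grip_width: 0.559
t 28.02 pos [ 0.4752 -0.2711  0.0245] x [ 0.692  0.66  -0.293] y [ 0.69  -0.724  0.001] z [-0.211 -0.203 -0.956] 
q [-0.507  0.705  1.029  1.817 -0.36   1.062 -0.179] F [-2.8  5.5 13.8] tq [ 0.7   0.97 -0.38] w 0.559
offset [-0.462  0.159 -1.779]
```

```bash
python3 -m jog '[{"offset":[-0.03,0,-0.1],"rotation":[0,0,0],"fingers":-1},{"offset":[-0.06,0,-0.2],"rotation":[0,0,0],"fingers":-1},{"offset":[-0.084,0,-0.275],"rotation":[0,0,0],"fingers":-1},{"offset":[-0.084,0,-0.275],"rotation":[0,0,0],"fingers":-1},{"offset":[-0.08,0.04,-0.275],"rotation":[0,0,0],"fingers":-1},{"offset":[-0.06,0.04,-0.275],"rotation":[0,0,0],"fingers":-1},{"offset":[-0.06,0.04,-0.275],"rotation":[0,0,0],"fingers":-1},{"offset":[0,0,0],"rotation":[0,0,0],"fingers":-1}]'
python3 g2.py .5 -.28 .3 1.5 .3 0 -1
python3 - <<'E'
from sim import *
q0=manip.get_obs()["joint_pos"];p=manip.get_obs()["position"];L=.3;U=np.pi/2
for P in(p,(.52,-.3,.3),(.55,-.25,.3)):
  for Y in(1.7,1.5,1.3):
    print(P,Y);track(q0,[(p,.765,L,0),(P,Y,L,0),(P,Y,L,U),((.529,-.1,.3),Y,L,U),((.529,-.084,.178),Y,L,U)],-1)
E
```

```text
clock: 29.02
position: [0.4936, -0.2795, 0.2864]
ee_rot: [0.918, 0.367, -0.136, 0.057]
ft_force: [-0.2, -0.3, -5.5]
grip_width: 0.545
t 29.02 pos [ 0.4936 -0.2795  0.2864] x [ 0.693  0.659 -0.291] y [ 0.69  -0.724  0.005] z [-0.208 -0.204 -0.957] 
q [-0.599  0.49   1.236  1.487 -0.17   1.539 -0.19 ] F [-0.2 -0.3 -5.5] tq [ 0.49 -0.52  0.06] w 0.545
offset [ 0.001  0.032 -0.095]
rot [-0.106 -0.001 -0.354] rows>= 5.0
[ 0.49364968 -0.27954509  0.2864482 ] 1.7
  wp 1 [-0.87  0.05  1.18  1.72  0.24  1.28  0.39] err 0.0 maxstep 0.06 margin 0.16
  wp 2 [ 1.32  1.21 -1.3   0.97 -0.1   2.06  0.18] err 0.0044 maxstep 0.52 margin 0.0
  wp 3 [ 1.3   1.12 -1.37  1.3  -0.17  1.73  0.11] err 0.0 maxstep 0.04 margin 0.1
  wp 4 [ 1.29  1.24 -1.28  1.38 -0.07  1.63  0.23] err 0.0 maxstep 0.01 margin 0.19
[ 0.49364968 -0.27954509  0.2864482 ] 1.5
  wp 1 [-0.82  0.17  1.21  1.68  0.14  1.32  0.28] err 0.0 maxstep 0.05 margin 0.13
  wp 2 [ 0.99  0.8  -0.23  1.15 -0.8   2.06  0.63] err 0.0001 maxstep 0.32 margin 0.0
  wp 3 [ 0.87  0.58 -0.31  1.5  -0.9   1.81  0.6 ] err 0.0 maxstep 0.04 margin 0.25
  wp 4
[... 1907 characters left out ...]
0.3) 1.5
  wp 1 [-0.71  0.32  1.12  1.54 -0.    1.37  0.31] err 0.0 maxstep 0.04 margin 0.22
  wp 2 [ 0.83  0.81 -0.09  1.09 -0.94  2.06  0.59] err 0.0 maxstep 0.27 margin 0.0
  wp 3 [ 0.75  0.56 -0.14  1.51 -0.96  1.85  0.65] err 0.0 maxstep 0.04 margin 0.21
  wp 4 [ 0.73  0.7  -0.14  1.59 -0.91  1.71  0.82] err 0.0 maxstep 0.02 margin 0.35
(0.55, -0.25, 0.3) 1.3
  wp 1 [-0.67  0.4   1.13  1.48 -0.07  1.43  0.16] err 0.0 maxstep 0.03 margin 0.21
  wp 2 [ 0.58  0.73  0.4   1.31 -1.22  2.06  0.69] err 0.0 maxstep 0.2 margin 0.0
  wp 3 [ 0.4   0.46  0.37  1.7  -1.19  1.86  0.73] err 0.0 maxstep 0.04 margin 0.08
  wp 4 [ 0.41  0.62  0.34  1.77 -1.2   1.75  0.94] err 0.0 maxstep 0.02 margin 0.07
```

```bash
python3 -m jog '[{"offset":[0,0,0],"rotation":[-0.0212,0,-0.0708],"fingers":-1},{"offset":[0,0,0],"rotation":[-0.0212,0,-0.0708],"fingers":-1},{"offset":[0,0,0],"rotation":[-0.0212,0,-0.0708],"fingers":-1},{"offset":[0,0,0],"rotation":[-0.0212,0,-0.0708],"fingers":-1},{"offset":[0,0,0],"rotation":[-0.0212,0,-0.0708],"fingers":-1},{"offset":[0,0,0],"rotation":[0,0,0],"fingers":-1}]'|tail -1
python3 g2.py .53 -.2 .3 1.5 .3 1.5708 -1
python3 - <<'E'
from sim import *
q0=manip.get_obs()["joint_pos"];p=manip.get_obs()["position"];L=.3;U=np.pi/2
for P in((.53,-.2,.3),(.53,-.24,.3)):
  for Y in(1.5,):
    print(P,Y);track(q0,[(p,Y,L,0),(P,Y,L,0),(P,Y,L,U),((.529,-.1,.3),Y,L,U),((.529,-.084,.178),Y,L,U)],-1)
E
```

```text
grip_width: 0.549
t 29.77 pos [ 0.4916 -0.2779  0.2822] x [ 0.066  0.955 -0.289] y [ 0.997 -0.071 -0.005] z [-0.025 -0.288 -0.957] 
q [-0.824  0.171  1.217  1.683  0.124  1.314  0.285] F [ 0.   0.8 -3.5] tq [ 0.85 -0.03 -0.  ] w 0.549
offset [ 0.479  0.218 -0.269]
rot [-0.003  0.782 -0.001] rows>= 9.0
(0.53, -0.2, 0.3) 1.5
  wp 1 [-0.91  0.22  1.18  1.62  0.09  1.39  0.17] err 0.0 maxstep 0.02 margin 0.16
  wp 2 [ 0.66  0.7   0.14  1.29 -1.02  2.06  0.7 ] err 0.0 maxstep 0.25 margin 0.0
  wp 3 [ 0.57  0.56  0.1   1.52 -1.04  1.92  0.71] err 0.0 maxstep 0.02 margin 0.14
  wp 4 [ 0.56  0.69  0.09  1.6  -1.01  1.79  0.88] err 0.0 maxstep 0.02 margin 0.26
(0.53, -0.24, 0.3) 1.5
  wp 1 [-0.81  0.26  1.17  1.6   0.05  1.36  0.26] err 0.0 maxstep 0.01 margin 0.17
  wp 2 [ 0.82  0.76 -0.04  1.18 -0.94  2.06  0.63] err 0.0 maxstep 0.28 margin 0.0
  wp 3 [ 0.72  0.56 -0.1   1.51 -0.97  1.86  0.66] err 0.0 maxstep 0.03 margin 0.2
  wp 4 [ 0.7   0.69 -0.1   1.59 -0.93  1.73  0.83] err 0.0 maxstep 0.02 margin 0.33
```

```bash
python3 -m jog '[{"offset":[0.112,0.118,-0.097],"rotation":[0,0,0],"fingers":-1},{"offset":[0.112,0.118,-0.097],"rotation":[0,0,0],"fingers":-1},{"offset":[0,0,0],"rotation":[0,0.065,0],"fingers":-1},{"offset":[0,0,0],"rotation":[0,0.065,0],"fingers":-1},{"offset":[0,0,0],"rotation":[0,0.065,0],"fingers":-1},{"offset":[0,0,0],"rotation":[0,0.065,0],"fingers":-1},{"offset":[0,0,0],"rotation":[0,0.065,0],"fingers":-1},{"offset":[0,0,0],"rotation":[0,0.065,0],"fingers":-1}]'|tail -1
python3 g2.py .53 -.24 .3 1.5 .3 1.5708 -1
```

```text
grip_width: 0.55
t 30.77 pos [ 0.5314 -0.2408  0.3   ] x [0.068 0.881 0.469] y [ 0.997 -0.073 -0.007] z [ 0.028  0.468 -0.883] 
q [-0.013  0.52   0.914  1.332 -0.747  1.833  0.765] F [ 0.1  1.1 -4.6] tq [-0.87  0.08 -0.02] w 0.55
offset [ 0.004 -0.009  0.003]
rot [-0.002  0.391 -0.004] rows>= 5.0
```

```bash
python3 -m jog '[{"offset":[0,0,0],"rotation":[0,0.06,0],"fingers":-1},{"offset":[0,0,0],"rotation":[0,0.06,0],"fingers":-1},{"offset":[0,0,0],"rotation":[0,0.06,0],"fingers":-1},{"offset":[0,0,0],"rotation":[0,0.06,0],"fingers":-1},{"offset":[0,0,0],"rotation":[0,0.06,0],"fingers":-1},{"offset":[0,0,0],"rotation":[0,0.06,0],"fingers":-1},{"offset":[0,0,0],"rotation":[0,0.03,0],"fingers":-1},{"offset":[0,0,0],"rotation":[0,0,0],"fingers":-1}]'|tail -1
python3 g2.py .53 -.12 .3 1.5 .3 1.5708 -1;python3 held.py column -1 .3 .06
```

```text
grip_width: 0.545
t 31.77 pos [ 0.5305 -0.2421  0.2981] x [0.032 0.303 0.952] y [ 0.997 -0.074 -0.011] z [ 0.067  0.95  -0.305] 
q [ 0.829  0.766 -0.063  1.17  -0.922  2.052  0.618] F [-0.3 -1.  -4.6] tq [-1.93  0.09  0.05] w 0.545
offset [ 0.259 -0.063  0.77 ]
rot [-0.     0.005 -0.005] rows>= 1.0
['scene'] along/across/thru/ey/ez [-0.0011  0.0004  0.0044  0.0211 -0.0275] 0.064 axis [0.04  0.028 0.999] foot lowest 0.1528 foot ctr [ 0.5254 -0.2418  0.1542]
['top'] along/across/thru/ey/ez [-0.0393  0.0006 -0.0017  0.2889  0.1705] 0.177 axis [-0.131  0.304  0.944] foot lowest 0.1899 foot ctr [ 0.5447 -0.2759  0.1989]
['scene', 'top'] along/across/thru/ey/ez [-0.0024  0.0009  0.0048  0.0236 -0.0009] 0.549 axis [0.014 0.032 0.999] foot lowest 0.1545 foot ctr [ 0.5298 -0.2421  0.1554]
```

```bash
python3 -m jog '[{"offset":[0,0,0],"rotation":[0,0.013,-0.003],"fingers":-1},{"offset":[0,0,0],"rotation":[0,0,0],"fingers":-1}]'|tail -1
python3 g2.py .531 -.088 .2 1.5 .3 1.5708 -1;python3 held.py column -1 .3 .06|head -1
```

```text
grip_width: 0.551
t 32.12 pos [ 0.5314 -0.2401  0.3007] x [0.02  0.284 0.959] y [ 0.998 -0.068 -0.   ] z [ 0.065  0.956 -0.285] 
q [ 0.848  0.774 -0.098  1.167 -0.921  2.053  0.615] F [-0.1  0.3 -4.4] tq [-1.98  0.11 -0.03] w 0.551
offset [-0.356 -0.071  1.161]
rot [-0.001 -0.006  0.   ] rows>= 1.0
['scene'] along/across/thru/ey/ez [-0.0026 -0.0003  0.0045  0.0223 -0.0109] 0.073 axis [0.012 0.01  1.   ] foot lowest 0.1579 foot ctr [ 0.5297 -0.237   0.1583]
```

```bash
python3 -m jog '[{"offset":[-0.02,-0.009,0.13],"rotation":[0,0.004,0],"fingers":-1},{"offset":[-0.0445,-0.009,0.145],"rotation":[0,0,0],"fingers":-1},{"offset":[-0.0445,-0.009,0.145],"rotation":[0,0,0],"fingers":-1},{"offset":[-0.0445,-0.009,0.145],"rotation":[0,0,0],"fingers":-1},{"offset":[-0.0445,-0.009,0.145],"rotation":[0,0,0],"fingers":-1},{"offset":[-0.0445,-0.009,0.145],"rotation":[0,0,0],"fingers":-1},{"offset":[-0.0445,-0.009,0.145],"rotation":[0,0,0],"fingers":-1},{"offset":[-0.0445,-0.009,0.145],"rotation":[0,0,0],"fingers":-1}]'|tail -1
python3 -m jog '[{"offset":[0,0,0],"rotation":[0,0,0],"fingers":-1},{"offset":[0,0,0],"rotation":[0,0,0],"fingers":-1}]'|tail -1
python3 g2.py .531 -.088 .181 1.5 .3 1.5708 -1;python3 held.py column -1 .3 .06|head -1
```

```text
grip_width: 0.549
grip_width: 0.547
t 33.48 pos [ 0.531  -0.0895  0.2061] x [0.018 0.277 0.961] y [ 0.998 -0.069  0.001] z [ 0.066  0.959 -0.277] 
q [ 0.747  0.679 -0.155  1.562 -0.924  1.753  0.78 ] F [ 0.1  0.  -3.8] tq [-1.97  0.13  0.01] w 0.547
offset [-0.158 -0.001  0.056]
rot [-0.001 -0.01   0.001] rows>= 1.0
['scene'] along/across/thru/ey/ez [-0.0007 -0.0005  0.0049  0.0364 -0.0007] 0.162 axis [0.    0.017 1.   ] foot lowest 0.0614 foot ctr [ 0.5308 -0.0871  0.0617]
```

```bash
python3 -m jog '[{"offset":[-0.0448,0,0.013],"rotation":[0,0,0],"fingers":-1},{"offset":[-0.0448,0,0.013],"rotation":[0,0,0],"fingers":-1},{"offset":[-0.0448,0,0.013],"rotation":[0,0,0],"fingers":-1},{"offset":[-0.0384,0,0.011],"rotation":[0,0,0],"fingers":-1},{"offset":[0,0,0],"rotation":[0,0,0],"fingers":-1},{"offset":[0,0,0],"rotation":[0,0,0],"fingers":-1}]'|sed -n '2p;4p'
python3 -m jog '[{"offset":[-0.0096,0,0.0028],"rotation":[0,0,0],"fingers":-1},{"offset":[0,0,0],"rotation":[0,0,0],"fingers":-1}]'|sed -n '2p;4p'
python3 -m jog '[{"offset":[-0.0064,0,0.0019],"rotation":[0,0,0],"fingers":-1},{"offset":[0,0,0],"rotation":[0,0,0],"fingers":-1}]'|sed -n '2p;4p'
```

```text
position: [0.5308, -0.0886, 0.1788]
ft_force: [-1.2, 0.2, -3.7]
position: [0.5307, -0.0886, 0.1771]
ft_force: [0.1, 1.0, -4.3]
position: [0.5307, -0.0886, 0.176]
ft_force: [0.2, -0.2, -3.9]
```

```bash
python3 -m jog '[{"offset":[-0.0064,0,0.0019],"rotation":[0,0,0],"fingers":-1},{"offset":[0,0,0],"rotation":[0,0,0],"fingers":-1}]'|sed -n '2p;4p'
python3 -m jog '[{"offset":[-0.0064,0,0.0019],"rotation":[0,0,0],"fingers":-1},{"offset":[0,0,0],"rotation":[0,0,0],"fingers":-1}]'|sed -n '2p;4p'
python3 -m jog '[{"offset":[-0.0064,0,0.0019],"rotation":[0,0,0],"fingers":-1},{"offset":[0,0,0],"rotation":[0,0,0],"fingers":-1}]'|sed -n '2p;4p'
```

```text
position: [0.5308, -0.0886, 0.1755]
ft_force: [0.1, -0.9, -0.0]
position: [0.531, -0.0886, 0.1754]
ft_force: [-0.3, -3.2, 5.6]
position: [0.5311, -0.0886, 0.1753]
ft_force: [-1.5, -2.5, 10.6]
```

```bash
python3 -m jog '[{"offset":[0.0085,0,-0.0025],"rotation":[0,0,0],"fingers":-1},{"offset":[0,0,0],"rotation":[0,0,0],"fingers":-1}]'|sed -n '2p;4p'
python3 -m jog '[{"offset":[0,0,0],"rotation":[0,0,0],"fingers":0.18},{"offset":[0,0,0],"rotation":[0,0,0],"fingers":0.28},{"offset":[0,0,0],"rotation":[0,0,0],"fingers":0.38},{"offset":[0,0,0],"rotation":[0,0,0],"fingers":0.48},{"offset":[0,0,0],"rotation":[0,0,0],"fingers":0.55},{"offset":[0,0,0],"rotation":[0,0,0],"fingers":0.6},{"offset":[0,0,0],"rotation":[0,0,0],"fingers":0.6}]' 20|tail -4
python3 -m jog '[{"offset":[0,0,-0.05],"rotation":[0,0,0],"fingers":0.6},{"offset":[0,0,-0.1],"rotation":[0,0,0],"fingers":0.6},{"offset":[0,0,-0.1],"rotation":[0,0,0],"fingers":0.6},{"offset":[0,0,-0.15],"rotation":[0,0,0],"fingers":0.6},{"offset":[0,0,-0.25],"rotation":[0,0,0],"fingers":0.6},{"offset":[0,0,-0.3],"rotation":[0,0,0],"fingers":0.6},{"offset":[0,0,-0.2],"rotation":[0,0,0],"fingers":0.6},{"offset":[0,0,0],"rotation":[0,0,0],"fingers":0.6}]'|tail -4
python3 stand.py column .531 -.087 1.5; python3 stand.py link .562 .064 -1.2
python3 -c "
from h import *
np.save('s_b.npy',manip.camera('scene'))"
python3 -m jog '[{"offset":[0,0,0],"rotation":[0,0,0],"fingers":0.6},{"offset":[0,0,0],"rotation":[0,0,0],"fingers":0.6},{"offset":[0,0,0],"rotation":[0,0,0],"fingers":0.6},{"offset":[0,0,0],"rotation":[0,0,0],"fingers":0.6},{"offset":[0,0,0],"rotation":[0,0,0],"fingers":0.6},{"offset":[0,0,0],"rotation":[0,0,0],"fingers":0.6},{"offset":[0,0,0],"rotation":[0,0,0],"fingers":0.6},{"offset":[0,0,0],"rotation":[0,0,0],"fingers":0.6}]'|head -2
python3 - <<'E'
from h import *
a=np.load("s_b.npy");b=manip.camera("scene");print("diff",cv2.absdiff(cv2.blur(a,(3,3)),cv2.blur(b,(3,3)))[100:300].max())
t=manip.camera("top");s=b[110:300,40:360,::-1];t=t[90:280,150:420,::-1]
cv2.imwrite("pics/final.png",np.vstack([cv2.resize(s,(500,297),interpolation=cv2.INTER_CUBIC),cv2.resize(t,(500,300),interpolation=cv2.INTER_CUBIC)]))
E
```

```text
position: [0.531, -0.0886, 0.1754]
ft_force: [-0.8, -2.2, 6.6]
position: [0.5307, -0.0886, 0.1744]
ee_rot: [0.584, 0.545, 0.44, -0.411]
ft_force: [-0.3, -0.0, 0.1]
grip_width: 0.8
position: [0.5187, -0.2573, 0.2218]
ee_rot: [0.585, 0.545, 0.44, -0.409]
ft_force: [-0.4, -1.0, -0.3]
grip_width: 0.8
['scene'] [ 0.5297 -0.0843  1.5504] 0.236 plate frame [-0.0286 -0.0703]
['top'] [ 0.5339 -0.087   1.4709] 0.357 plate frame [-0.0238 -0.0715]
['scene', 'top'] [ 0.5326 -0.0858  1.5413] 0.622 plate frame [-0.0254 -0.0708]
['scene'] [ 0.5615  0.0662 -1.3201] 0.349 plate frame [-0.0458  0.0826]
['top'] [ 0.5653  0.0634 -1.1681] 0.359 plate frame [-0.0413  0.0811]
['scene', 'top'] [ 0.5636  0.0638 -1.1981] 0.731 plate frame [-0.0431  0.0809]
clock: 38.95
position: [0.5194, -0.254, 0.222]
diff 32
```

View pics/final.png

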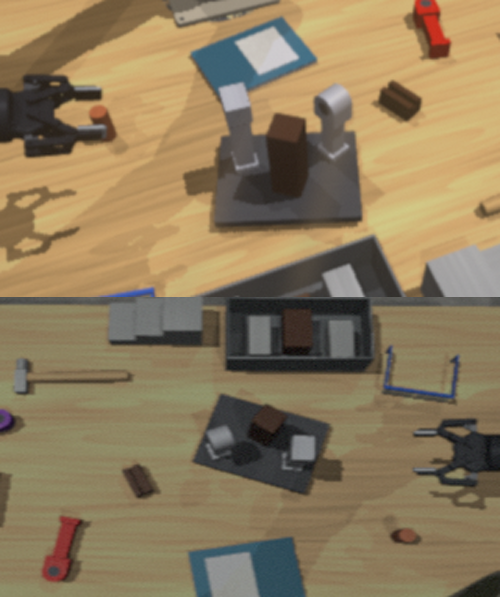

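Both castings stand on the plate, the column at (245,160) and the link at (333,145) with the ingot between them. The slug and the die are still standing where they were, and the gripper is clear.

```bash
python3 -c "
from workcell import manip
print(manip.hand_in(),manip.get_obs()['clock'],manip.get_obs()['ft_force'])"
```

```text
the job is handed in; nothing more can be done
the job is handed in; nothing more can be done
```

The job is handed in. Both castings stand upright on the inspection plate, one on each side of the ingot, and the clock was about 39 s of the allowed 72 s.

- **Link (first):** I gripped it by its head, tilted it upright, and lowered it until the wrist felt the plate. After letting go I waited about 1.4 s, and the fit to both cameras gave the same place before and after the column was placed. It stands at about (-43, +81) mm from the plate centre.
- **Column (second):** I set it down the same way; it stands at about (-25, -71) mm from the plate centre. I watched it for a second after the arm had backed off.
- **Last picture:** It shows both castings upright with their feet fully on the plate. The ingot, slug, die, hammer, goggles and look-alikes appear where they were, and the gripper is well clear.

**Checks that disagreed or were weak:**
- The overlay made the fingers look about 28 mm too high, because the pads are grey and hard to see. I went down watching the force, and the stated geometry turned out right.
- In the top view, the fits of the castings while held were poor, so I used the scene camera for those. The final fits of the two cameras agree within about 5 mm.
- The before-and-after picture comparisons were not zero: up to 75 grey levels around the link and up to 32 over most of the scene picture after the column. I put this down to image noise, gripper shadow and slight arm drift; the fits showed no shift in the link, and I took no second fit of the column.
- When the jaws closed, the fingertips pressed lightly on the table, with about 6 N for the link and 14 N for the column.

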